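# Cup on the drying peg, sprung arm drawn out to its marker

## Task

The bamboo cup lying on its side on the sloping rack is to be brushed: turn it over, set it mouth-down over the upright peg of the pull-out drying arm and let go of it. Then take the arm's upright handle, draw the arm out against its spring until its pointer lines up with the brass marker on the board, and finish holding it there (do not let go), with the cup still sitting on its peg. Leave the marker and the other things on the bench where they are.

Things in the scene. Friction and masses are not known exactly. Their poses are not given: they have to be found in the camera images.
- cup_center (a point): Centre (half-way up, on the axis) of the loose bamboo cup: straight, round, outer diameter 60 mm, height 80, wall 4, floor 6, about 90 g. Its z axis runs from floor to mouth. It starts lying in the rack's V, mouth roughly towards the robot and 15 degrees below level, centre 62 mm above the table. The V touches only its underside, within 25 mm of its axis sideways and over 20 mm below it.
- rack: Fixed wooden rack in which the cup lies; foot 100 x 64 x 10 mm. Origin under the centre of the foot, straight below the cup's centre at the start; the cup's mouth points along the rack's -x axis.
- seat (a point): Centre of the top face of the arm's round wooden seat (diameter 76 mm), 75 mm above the table. From it rises the peg, 50 mm tall, diameter 26 mm for 28 mm, then tapering to 10 mm at the top. The cup sits here mouth-down, rim on this face, peg inside, its centre 40 mm above the point. y axis = direction in which the arm is drawn out (z up).
- handle (a point): Grip point of the handle, an upright dark wooden dowel of diameter 24 mm, 98 mm above the table; its top is 27 mm above this point, its lower end 55 mm below. It moves with the arm, 130 mm from the seat's centre in the pull direction (y axis). The sliding rod (diameter 16 mm) crosses it 43 mm below this point.
- pointer (a point): Lower part of the arm's pointer, a thin steel finger (4 mm thick along the pull, 6 mm wide, its lower end 7 mm below this point) hanging beside the rod; moves with the arm. y axis = pull direction.
- mark (a point): Fin of the brass marker (4 mm thick along the pull) on the rail at the board's edge, 13 mm further sideways than the pointer. y axis = pull direction. The pointer starts 60 to 100 mm short of it and lines up when both are level along y. The marker stays by friction, its top 41 mm above the table: do not shift it.
- pullrod (a joint): How far the arm is drawn out, in m: 0 = spring-home, at most 0.135. A spring pulls it back with about 3 N at 0, rising by 8 N per 100 mm; it returns when released.
- stand: Fixed plywood board, 120 x 460 x 18 mm, carrying the tube (diameter 28 mm, its axis 55 mm above the table) in which the rod slides. Origin under the board's centre; its y axis is the pull direction and it reaches 230 mm to either side. At joint 0 the seat's centre is at y = -10 mm and the handle at y = +120 mm.
- spare_cup_center (a point): Bystander: centre of a second bamboo cup of the same size standing upright on the bench. Leave it alone.
- glue_mid (a point): Bystander: middle of a white glue bottle, diameter 52, height 130 mm.
- water_mid (a point): Bystander: middle of a clear water bottle, diameter 64, height 210 mm.
- collar_a_mid (a point): Bystander: centre of a black ring, diameter 44, height 22 mm.
- collar_b_mid (a point): Bystander: centre of a second black ring, diameter 44, height 22 mm.
- offcut_mid (a point): Bystander: centre of a wooden offcut, 50 x 120 x 30 mm.
- brush_mid (a point): Bystander: middle of a flat brush, about 200 mm long, lying on the bench.

How it is judged:
By the outcome, as a careful person would: the job done as asked, in the order asked, and still so for the second after the job is handed in, while the arm keeps its last pose, push and grip.
It also fails if it takes over 53 s, if anything falls off the work surface, if the arm or the gripper's body presses on something with over 40 N, if the wrist force passes 120 N, or if a joint passes its speed limit or range.

## Robot

A 7-joint arm with a two-finger parallel gripper is mounted at the origin on the work surface. World frame = base frame: x ahead of the robot, y to its left, z up, the work surface at z = 0. Lengths are in m, angles in rad, forces in N, time in s.
With the tool pointing down it reaches from about 0.425 to 1.025 m from the base axis. Payload 3.6 kg.
Tool frame: the origin (TCP) lies at the very end of the fingers, on their centre line; the grasp point (between the pads) lies 19 mm behind it; z points along the fingers, y is the direction in which the jaws open and shut (so a half turn about z gives the same grasp; the last joint's range is limited). The gripper opens to 85 mm and grips with 20 to 120 N. Pads are 22 mm wide; open, the fingers measure 114 mm over their backs; the gripper's body (76 mm by 85 mm) begins 54 mm behind the grasp point. The pads swing forward as they close: fully open they stand 13 mm farther back than shut.
Start: joints at [-1.26, 0.591, 0.048, 1.609, -0.033, 0.943, -0.034], TCP at [0.285, 0.667, 0.231] pointing down, gripper open.
Joint ranges: [-2.69, 2.69], [-0.47, 2.24], [-1.27, 1.36], [0.19, 2.51], [-1.53, 4.68], [0.08, 2.07], [-3.09, 3.09]. Speed limits (rad/s): [2.57, 2.57, 3.14, 3.14, 3.14, 3.14, 3.14].

## Interface

Orientations are given as a rotation vector (axis times angle).
In Python, from bench import arm gives the robot as it stands.
- The arm moves only by the tool carry_out, never from a script. Its argument "plan" is a list of rows, each a list of 7 numbers: the shift along the tool's x, y, z in mm, then the turn, a rotation vector about the tool's x, y, z in rad, then the opening in per cent of the stroke, from 0 (shut) to 100 (fully open). In form: [[x, y, z, ax, ay, az, grip], ...]. A call has exactly 8 rows; each row shifts and turns the pose as measured when the row begins, along the tool's axes as they then stand; what a row does not reach is not made up. A row lasts 1/12 s, in which the tool goes at most 41.7 mm and 7.16 degrees, less where a joint would pass 70% of its speed; a pose out of reach is approached as far as the arm can. A call with a gripper value outside its range is refused whole. The fingers move at their own pace and stop on an object; "newtons" is the grip in N (left out, the last holds). Time passes only in rows, so rows that do not move let the fingers close, or fill a call up. It gives the time, the measured TCP pose, the force and the opening at its end, in the units of the state.
- arm.get_obs(): the state, without advancing time (a new reading comes with each control period).
- arm.capture(name): name is "scene" or "top" or "wrist"; returns a dict with "pixels" (384x512x3 uint8, red, green, blue), "fx", "fy", "cx", "cy" (pixels), "k1" (the pictures are not rectified: a ray, as slopes to the right and down, at radius r is drawn at 1 + k1 r^2 times it, then the intrinsics apply), "xyz" and "orientation" of the camera in the world; the wrist camera has in their place "tool_from_camera" (4x4, takes a point from camera to tool coordinates, whose origin is the TCP and whose axes are the flange's). Camera axes: x right, y down, z forward; pixel columns grow to the right and rows downward; lengths in m; the calibration is good to about 2 mm. A picture is of the moment at which its call begins: read the wrist's pose just before it. There is no depth.
- arm.job_done(): hands the job in, once; it reports no verdict.
The state is a dict: "time": time; "qpos": joint angles; "joint_vel": joint speeds; "joint_efforts": joint torques, N m; "tool_pos": TCP position; "ee_rot": TCP orientation; "contact_force": force on the tool from outside, world axes, zero at the start; "ft_torque": the same for the moment, N m; "grip_width": finger opening in m.
Only numpy, scipy, OpenCV 4.12 (cv2) and the standard library are available. Lean on these libraries where they do the work, as an engineer would, in place of code of your own. Each camera call takes 0.05 s, during which the arm holds its last target.

## Working session

There is one attempt and no reset: what is moved stays moved. The work goes in short steps, Python scripts to look and compute and a tool call to move; the robot and the scene stay as the last step left them, time stands still between calls to the robot, and variables do not carry over. Pictures are saved under pics/ and viewed, and the job is handed in when it is done.

Besides the shell and the picture viewer there is one more tool, called after "Call:" as a command line: name --pt "numbers of a row" for each row, then --argument value for the rest. carry_out: Moves the arm, as the interface text tells. Its arguments: {"type":"object","properties":{"plan":{"type":"array","items":{"type":"array","items":{"type":"number"}}},"newtons":{"type":"number"}},"required":["plan"]}

```bash
ls; mkdir -p pics; cat > h.py <<'E'
import numpy as np, cv2
from scipy.spatial.transform import Rotation as R
from bench import arm
def snap(cam,name):
    o=arm.get_obs(); d=arm.capture(cam)
    cv2.imwrite(f'pics/{name}.png',d['pixels'][:,:,::-1])
    np.save(f'pics/{name}.npy',{'o':o,'d':d},allow_pickle=True)
    return o,d
def load(name):
    z=np.load(f'pics/{name}.npy',allow_pickle=True).item(); return z['o'],z['d']
def rot(v):
    v=np.array(v,float)
    if v.shape==(3,3): return v
    if v.size==3: return R.from_rotvec(v).as_matrix()
    return R.from_quat(v).as_matrix()
def campose(o,d):
    if 'tool_from_camera' in d:
        T=np.array(d['tool_from_camera']); Rt=rot(o['ee_rot'])
        return Rt@T[:3,:3], Rt@T[:3,3]+np.array(o['tool_pos'])
    return rot(d['orientation']),np.array(d['xyz'])
def ray(name,u,v):
    o,d=load(name); Rc,c=campose(o,d)
    xd=np.array([(u-d['cx'])/d['fx'],(v-d['cy'])/d['fy']]); x=xd.copy()
    for _ in range(30): x=xd/(1+d['k1']*(x@x))
    r=Rc@np.array([x[0],x[1],1]); return c,r/np.linalg.norm(r)
def onz(name,u,v,z):
    c,r=ray(name,u,v); return c+r*(z-c[2])/r[2]
def tri(obs):
    A=np.zeros((3,3));b=np.zeros(3);L=[]
    for n,u,v in obs:
        c,r=ray(n,u,v);P=np.eye(3)-np.outer(r,r);A+=P;b+=P@c;L.append((c,P))
    p=np.linalg.solve(A,b); return p,[np.linalg.norm(P@(p-c)) for c,P in L]
def proj(name,p):
    o,d=load(name);Rc,c=campose(o,d);q=Rc.T@(np.array(p)-c);x=q[:2]/q[2]
    x=x*(1+d['k1']*(x@x)); return np.array([x[0]*d['fx']+d['cx'],x[1]*d['fy']+d['cy']])
def crop(name,out,x0,y0,x1,y1,s):
    im=cv2.imread(f'pics/{name}.png')[y0:y1,x0:x1]
    cv2.imwrite(f'pics/{out}.png',cv2.resize(im,None,fx=s,fy=s,interpolation=cv2.INTER_CUBIC))
E
python3 - <<'E'
from h import *
for c in ['scene','top','wrist']:
    o,d=snap(c,c+'0'); print({k:v for k,v in d.items() if k!='pixels'})
print(arm.get_obs())
E
```

```text
pics
{'fx': 384.8345925417924, 'fy': 384.8345925417924, 'cx': 257.2807664526189, 'cy': 191.75648374651985, 'k1': -0.038306736191252376, 'xyz': array([0.93785068, 0.48147034, 0.84919539]), 'orientation': array([-0.9218036 , -2.65112488,  0.85939581])}
{'fx': 439.12853602464133, 'fy': 439.12853602464133, 'cx': 259.7315319233478, 'cy': 193.46244858369076, 'k1': -0.14530911537350216, 'xyz': array([0.39406667, 0.06012637, 1.3261321 ]), 'orientation': array([-2.12723316,  2.13912456, -0.16958189])}
{'fx': 264.5487048151285, 'fy': 264.5487048151285, 'cx': 255.50508892262974, 'cy': 190.32666832902413, 'k1': -0.041643187544874845, 'tool_from_camera': array([[ 2.44463966e-04, -9.61021937e-01, -2.76472020e-01,
         7.01445285e-02],
       [ 9.99999947e-01,  1.74898350e-04,  2.76276788e-04,
         1.21568490e-04],
       [-2.17153554e-04, -2.76472073e-01,  9.61021928e-01,
        -1.41982962e-01],
       [ 0.00000000e+00,  0.00000000e+00,  0.00000000e+00,
         1.00000000e+00]])}
{'time': 0.15, 'qpos': array([-1.26052432,  0.59191116,  0.04833221,  1.60951894, -0.03327957,
        0.94270286, -0.03371043]), 'joint_vel': array([ 7.51638738e-04, -1.47501731e-03,  1.36548325e-03, -3.17202890e-03,
        2.56789293e-04,  8.00029295e-04, -5.90910641e-06]), 'joint_efforts': array([ 3.44913678e-03, -5.49246955e+01,  1.54991917e+00, -1.98454177e+01,
        9.57173790e-03,  5.70686592e-03,  7.96166972e-06]), 'tool_pos': array([0.2845999 , 0.66611287, 0.23040537]), 'ee_rot': array([-6.29801178e-01, -3.07758673e+00,  2.70345829e-03]), 'contact_force': array([ 0.72913602, -0.20208609, -0.08523659]), 'ft_torque': array([-0.03097668,  0.0200899 , -0.00580424]), 'grip_width': 0.08542669512095571}
```

View pics/scene0.png

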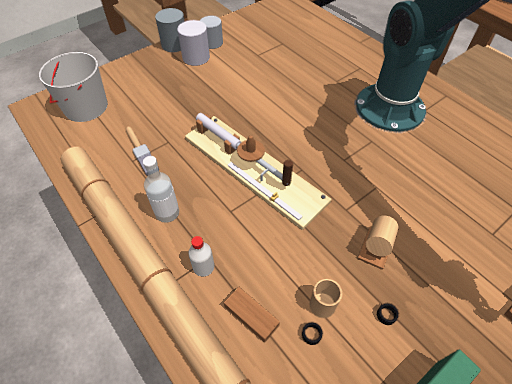

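View pics/top0.png

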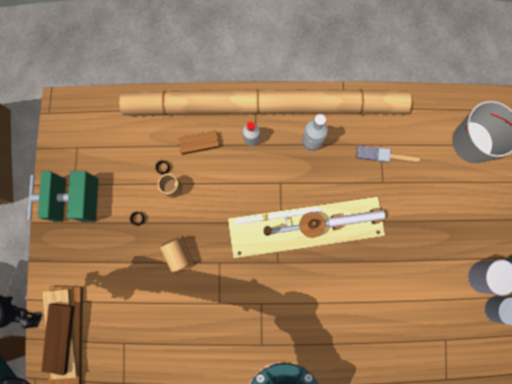

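View pics/wrist0.png

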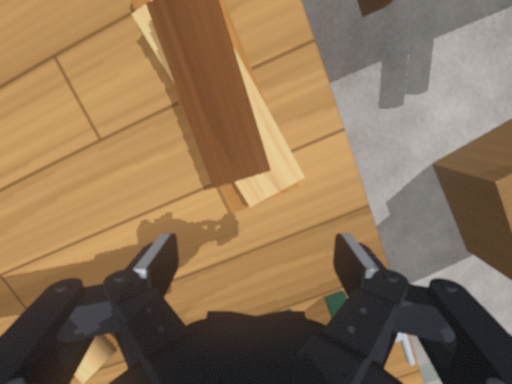

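The scene view shows the cup in its rack at about (382,236), the handle at (287,172), the seat at (250,150) and the marker at (275,197). In the top view the cup is at (175,255), the handle at (267,231) and the seat at (313,224). I'll enlarge these.

```bash
python3 - <<'E'
from h import *
crop('scene0','s_c',350,210,420,275,10)
crop('scene0','s_b',180,110,330,222,5.3)
crop('top0','t_c',150,225,205,280,10)
crop('top0','t_b',225,190,395,265,4.7)
E
```

```text
(no output)
```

View pics/s_c.png

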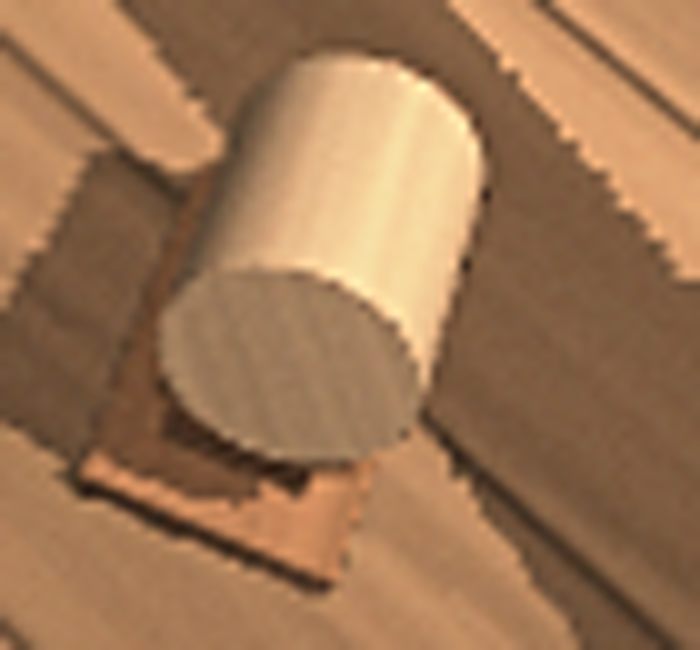

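View pics/s_b.png

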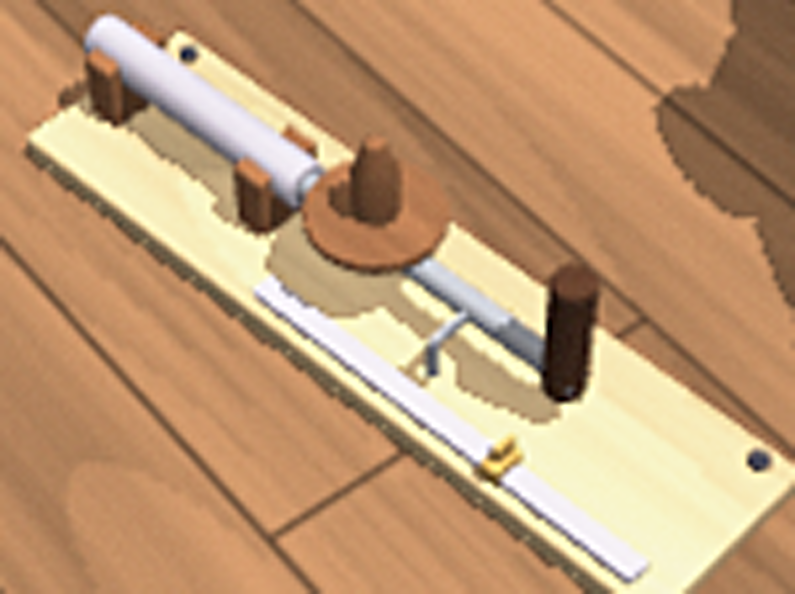

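View pics/t_c.png

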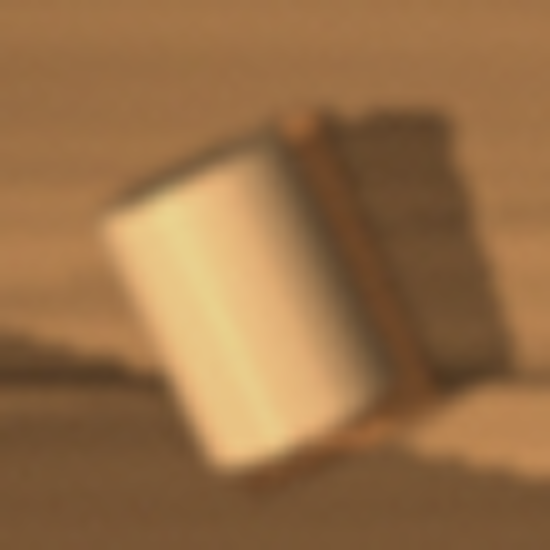

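View pics/t_b.png

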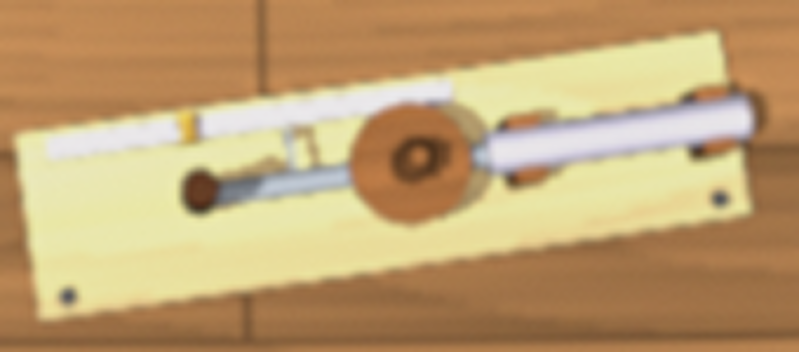

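```bash
cat > fit.py <<'E'
from h import *
from scipy.optimize import least_squares
# board top corners from top view
T=lambda u,v:('top0',u/4.7+225,v/4.7+190); S=lambda u,v:('scene0',u/5.3+180,v/5.3+110)
def ax(psi): y=np.array([np.cos(psi),np.sin(psi),0]); return np.array([y[1],-y[0],0]),y
# corners in board frame
obs=[]
if 1:
    obs+=[(T(16,132),(.06,.23)),(T(718,30),(.06,-.23)),(T(752,212),(-.06,-.23)),(T(40,320),(-.06,.23))]
    obs+=[(S(28,145),(.06,-.23)),(S(175,32),(-.06,-.23)),(S(793,483),(-.06,.23))]
def res(p):
    X,Y=ax(p[2]); r=[]
    for (n,u,v),(a,b) in obs:
        for_sign=s
        P=np.array([p[0],p[1],.018])+for_sign*X*a+Y*b
        r+=list(proj(n,P)-[u,v])
    return r
for s in (1,-1):
    for psi0 in (1.7,):
        f=least_squares(res,[.55,-.0,psi0]); print(s,f.x,np.round(f.fun,1))
E
python3 fit.py
python3 - <<'E'
from h import *
T=lambda u,v:('top0',u/4.7+225,v/4.7+190); S=lambda u,v:('scene0',u/5.3+180,v/5.3+110)
print('handle top',tri([T(203,188),S(575,278)]), onz(*S(575,278),.125))
print('seat', onz(*S(377,212),.075),onz(*T(411,163),.075))
print('mark', tri([T(190,127),S(505,455)]), onz(*T(190,127),.036))
print('pointer', onz(*S(432,372),.030))
print('cup floor', onz('scene0',350+29.0,210+36.6,.0724))
for n,z in (('spare0',(325,284,80)),): pass
print('spare',onz('scene0',327,290,.08),'collA',onz('scene0',388,313,.022),'glue',onz('scene0',198,242,.13),'water',onz('scene0',150,161,.21))
E
```

```text
1 [ 0.51184079 -0.07144019  1.70650576] [-1.1 -1.2 -0.4 -0.9 -0.6 -0.6 -0.9 -1.3 -1.3 -2.6  0.6 -1.2  1.7 -2.7]
-1 [ 0.49157263 -0.07375828  1.80268286] [  8.2  52.6   7.9  37.3 -10.  -39.7  -6.1 -26.8  27.  -22.9 -27.8  20.2
 -15.2  16.4]
handle top (array([0.49133842, 0.04451036, 0.11987725]), [np.float64(0.0011107553721797718), np.float64(0.001110755372179796)]) [0.49380837 0.04846317 0.125     ]
seat [ 0.51341447 -0.07707243  0.075     ] [ 0.51002375 -0.08369052  0.075     ]
mark (array([0.53696212, 0.05206432, 0.02534071]), [np.float64(0.002321991774526775), np.float64(0.0023219917745267256)]) [0.53730135 0.05038244 0.036     ]
pointer [ 0.53371149 -0.00621549  0.03      ]
cup floor [0.46426416 0.33296589 0.0724    ]
spare [0.63243996 0.33456967 0.08      ] collA [0.54208284 0.44459885 0.022     ] glue [0.79154    0.09878465 0.13      ] water [ 0.78049263 -0.09125694  0.21      ]
```

```bash
cat > cup.py <<'E'
from h import *
from scipy.optimize import least_squares
from scipy.spatial import ConvexHull
# silhouette points (crop px)
sc=[(160,330),(200,420),(300,462),(375,455),(425,385),(487,165),(455,100),(350,52),(290,65),(238,130)]
tp=[(105,215),(165,165),(260,130),(385,385),(300,440),(222,468),(160,340),(325,250)]
sc=[(350+(u+.0)/10,210+v/10) for u,v in sc]; tp=[(150+u/10,225+v/10) for u,v in tp]
def hull(n,c,yaw):
    m=np.array([np.cos(yaw)*np.cos(np.radians(15)),np.sin(yaw)*np.cos(np.radians(15)),-np.sin(np.radians(15))])
    e1=np.cross(m,[0,0,1]);e1/=np.linalg.norm(e1);e2=np.cross(m,e1)
    P=[proj(n,c+s*.04*m+.03*(np.cos(t)*e1+np.sin(t)*e2)) for s in(-1,1) for t in np.linspace(0,2*np.pi,60)]
    P=np.array(P);return P[ConvexHull(P).vertices].astype(np.float32)
def res(p):
    c=np.array([p[0],p[1],.062]);r=[]
    for n,L in(('scene0',sc),('top0',tp)):
        h=hull(n,c,p[2])
        r+=[cv2.pointPolygonTest(h.reshape(-1,1,2),(float(u),float(v)),True) for u,v in L]
    return r
f=least_squares(res,[.43,.32,-2.8],diff_step=1e-3);print(f.x,np.round(f.fun,1))
E
python3 cup.py
```

```text
[ 0.42789895  0.31570672 -2.750818  ] [ 0.8 -0.3 -0.4 -0.8 -0.3  0.6  0.6  0.4  0.6  0.4  1.7  0.6  0.6 -0.3
 -0.5 -0.6  1.7  0.7]
```

Call:
carry_out --pt "-27 -27 0 0 0 0 100" --pt "-27 -27 0 0 0 0 100" --pt "-27 -27 0 0 0 0 100" --pt "-27 -27 0 0 0 0 100" --pt "-27 -27 0 0 0 0 100" --pt "-27 -27 0 0 0 0 100" --pt "-27 -27 0 0 0 0 100" --pt "-27 -27 0 0 0 0 100" --newtons 60

```text
time: 0.82
tool_pos: [0.3944, 0.3838, 0.2252]
ee_rot: [-0.595, -3.077, -0.005]
contact_force: [1.4, -0.5, 0.0]
grip_width: 0.0852
```

```bash
cat >> h.py <<'E'
import json
def log():
    o=arm.get_obs(); 
    open('log.jsonl','a').write(json.dumps({'q':list(o['qpos']),'p':list(o['tool_pos']),'r':list(o['ee_rot'])})+'\n')
    np.set_printoptions(precision=4,suppress=True)
    M=rot(o['ee_rot']);print('t',round(o['time'],2),'q',o['qpos'],'p',o['tool_pos'],'F',o['contact_force'],'w',o['grip_width']);print(M)
    return o
E
python3 -c "
from h import *
log()"
```

```text
t 0.82 q [-0.8893  0.3813  0.0519  2.0112 -0.0402  0.7511  0.3769] p [0.3944 0.3838 0.2252] F [ 1.3697 -0.4763  0.0198] w 0.085203100482013
[[-0.9278  0.373  -0.0068]
 [ 0.3729  0.9278  0.0046]
 [ 0.008   0.0017 -1.    ]]
```

```bash
cat >> h.py <<'E'
def goalR(zdir,ydir):
    z=np.array(zdir,float);z/=np.linalg.norm(z);y=np.array(ydir,float);y-=z*(y@z);y/=np.linalg.norm(y)
    return np.stack([np.cross(y,z),y,z],1)
def steps(p1,R1,n,grip):
    o=arm.get_obs();p0=np.array(o['tool_pos']);R0=rot(o['ee_rot'])
    w=R.from_matrix(R0.T@R1).as_rotvec();dp=(np.array(p1)-p0)*1000
    print('tot',np.round(dp,1),'|dp|',np.linalg.norm(dp).round(1),'rot',w.round(3),'deg/row',np.degrees(np.linalg.norm(w))/n,'mm/row',np.linalg.norm(dp)/n)
    for k in range(n):
        Rk=R0@R.from_rotvec(w*k/n).as_matrix(); s=Rk.T@dp/n
        print([float(round(a,1)) for a in s]+[float(round(a,3)) for a in w/n]+[grip],end=', ')
        if k%8==7: print()
    print()
C=np.array([.428,.316,.062]);mh=np.array([np.cos(-2.751),np.sin(-2.751),0]);t15=np.radians(15);m=mh*np.cos(t15)-np.array([0,0,np.sin(t15)])
b=np.radians(37.5);zg=mh*np.sin(b)-np.array([0,0,np.cos(b)]);yg=np.array([np.cos(np.radians(112.4)),np.sin(np.radians(112.4)),0])
Rg=goalR(zg,yg);Pg=C-.008*m+.019*zg
E
python3 - <<'E'
from h import *
print(Pg)
steps(Pg-.11*zg,Rg,8,100)
E
```

```text
[0.42445008 0.31453833 0.04899684]
tot [ 92.  -43.8 -88.9] |dp| 135.2 rot [ 0.257  0.614 -0.743] deg/row 7.145184098654496 mm/row 16.9017615130188
[-12.8, -0.8, 11.0, 0.032, 0.077, -0.093, 100], [-13.5, -1.7, 10.0, 0.032, 0.077, -0.093, 100], [-14.0, -2.7, 9.1, 0.032, 0.077, -0.093, 100], [-14.4, -3.7, 8.1, 0.032, 0.077, -0.093, 100], [-14.6, -4.8, 7.1, 0.032, 0.077, -0.093, 100], [-14.6, -6.0, 6.1, 0.032, 0.077, -0.093, 100], [-14.4, -7.1, 5.2, 0.032, 0.077, -0.093, 100], [-14.1, -8.3, 4.4, 0.032, 0.077, -0.093, 100],
```

Call:
carry_out --pt "-13 -1 11 0.032 0.077 -0.093 100" --pt "-13.5 -2 10 0.032 0.077 -0.093 100" --pt "-14 -3 9 0.032 0.077 -0.093 100" --pt "-14.5 -4 8 0.032 0.077 -0.093 100" --pt "-14.5 -5 7 0.032 0.077 -0.093 100" --pt "-14.5 -6 6 0.032 0.077 -0.093 100" --pt "-14.5 -7 5 0.032 0.077 -0.093 100" --pt "-14 -8 4.5 0.032 0.077 -0.093 100"

```text
time: 1.48
tool_pos: [0.4897, 0.3202, 0.1373]
ee_rot: [0.482, -2.438, 0.16]
contact_force: [0.6, 0.5, -0.1]
grip_width: 0.0853
```

```bash
python3 - <<'E'
from h import *
log(); print(Rg); snap('wrist','w1')
steps(Pg-.11*zg,Rg,8,100)
E
```

```text
t 1.48 q [-0.4816  0.8235 -0.1798  1.5692 -0.0313  1.4021  1.3283] p [0.4897 0.3202 0.1373] F [ 0.6095  0.4676 -0.1303] w 0.08528929144710734
[[-0.7278 -0.3793 -0.5714]
 [-0.3014  0.9253 -0.2302]
 [ 0.616   0.0047 -0.7877]]
[[-0.7335 -0.3809 -0.5629]
 [-0.3023  0.9246 -0.2318]
 [ 0.6088  0.0002 -0.7934]]
tot [-5.9 21.3  5.9] |dp| 22.9 rot [ 0.003 -0.014  0.001] deg/row 0.10254359660667843 mm/row 2.8628017458369115
[0.2, 2.7, -0.8, 0.0, -0.002, 0.0, 100], [0.2, 2.7, -0.8, 0.0, -0.002, 0.0, 100], [0.2, 2.7, -0.8, 0.0, -0.002, 0.0, 100], [0.2, 2.7, -0.8, 0.0, -0.002, 0.0, 100], [0.2, 2.7, -0.8, 0.0, -0.002, 0.0, 100], [0.2, 2.7, -0.8, 0.0, -0.002, 0.0, 100], [0.2, 2.7, -0.8, 0.0, -0.002, 0.0, 100], [0.2, 2.7, -0.8, 0.0, -0.002, 0.0, 100],
```

View pics/w1.png

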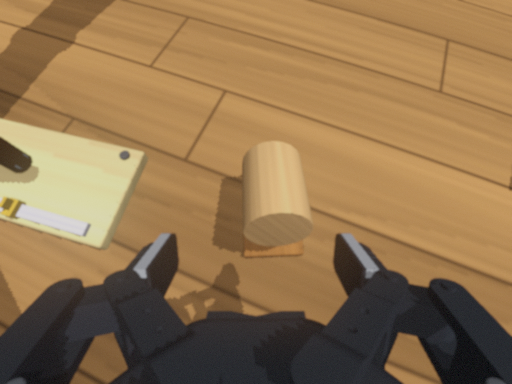

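The wrist view shows the cup with its floor ellipse centred near (277,219), sides at x≈242 and 311, mouth end at y≈141. I'll compare my model with it.

```bash
python3 - <<'E'
from h import *
import re
src=open('cup.py').read().split('f=least')[0]
exec(src)
im=cv2.imread('pics/w1.png')
h=hull('w1',C,-2.751);cv2.polylines(im,[np.round(h*8).astype(np.int32).reshape(-1,1,2)],True,(0,0,255),1,cv2.LINE_AA,3)
cv2.imwrite('pics/w1o.png',cv2.resize(im[120:270,200:360],None,fx=5,fy=5,interpolation=cv2.INTER_CUBIC)[:600])
E
```

```text
(no output)
```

View pics/w1o.png

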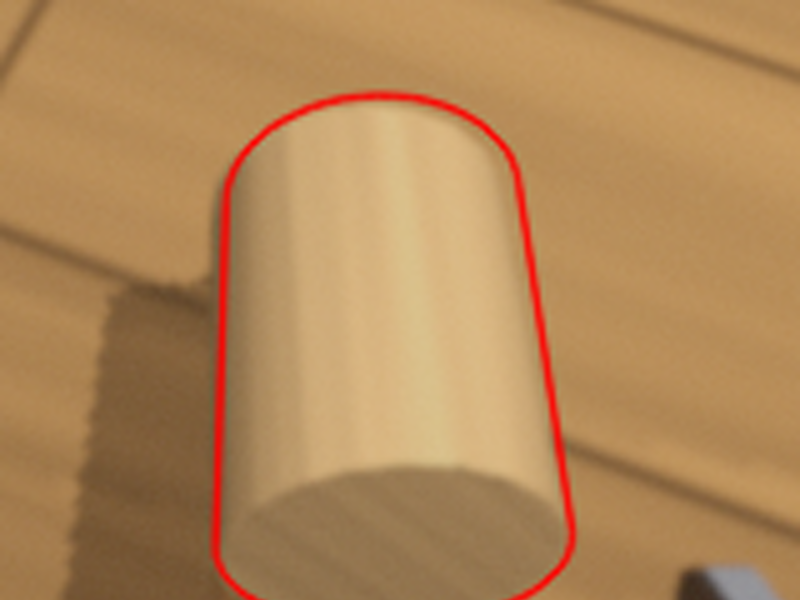

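Call:
carry_out --pt "0.5 11 5 0 -0.014 0 100" --pt "0.5 10 8 0 0 0 100" --pt "0.5 1 16 0 0 0 100" --pt "0 0 18 0 0 0 100" --pt "0 0 18 0 0 0 100" --pt "0 0 18 0 0 0 100" --pt "0 0 14 0 0 0 100" --pt "0 0 6 0 0 0 100"

```text
time: 2.2
tool_pos: [0.4133, 0.3233, 0.0474]
ee_rot: [0.488, -2.454, 0.154]
contact_force: [0.0, -0.4, 0.3]
grip_width: 0.0854
```

```bash
python3 - <<'E'
from h import *
log(); snap('wrist','w2')
steps(Pg,Rg,2,100)
E
```

```text
t 2.2 q [-0.526   0.8735 -0.1984  1.7539 -0.044   1.1438  1.2913] p [0.4133 0.3233 0.0474] F [ 0.0451 -0.4055  0.3225] w 0.08542901084323062
[[-0.7366 -0.3805 -0.5592]
 [-0.3074  0.9248 -0.2242]
 [ 0.6025  0.0068 -0.7981]]
tot [12.2 -8.8  1.7] |dp| 15.2 rot [0.005 0.006 0.005] deg/row 0.26598419257165423 mm/row 7.58956405608466
[-2.6, -6.4, -3.1, 0.003, 0.003, 0.002, 100], [-2.6, -6.4, -3.1, 0.003, 0.003, 0.002, 100],
```

View pics/w2.png

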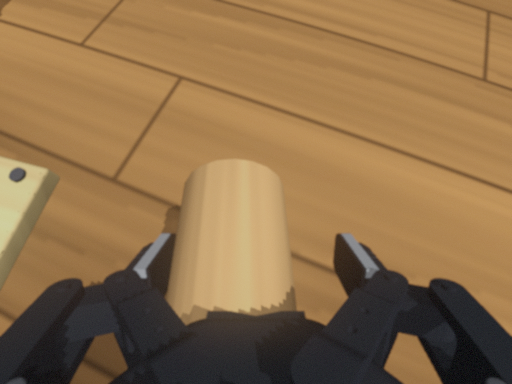

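The cup sits left of the finger centre: it spans x≈180–290 against a finger centre of about 256. That agrees with the computed 13 mm lateral error. I'll correct it, then close.

Call:
carry_out --pt "-1.5 -4 -2 0 0 0 100" --pt "-1.5 -4 -2 0 0 0 100" --pt "-1.5 -4 -2 0 0 0 100" --pt "0 -0.5 0 0 0 0 100" --pt "0 0 0 0 0 0 100" --pt "0 0 0 0 0 0 100" --pt "0 0 0 0 0 0 100" --pt "0 0 0 0 0 0 100"

```text
time: 2.92
tool_pos: [0.4275, 0.3176, 0.054]
ee_rot: [0.491, -2.463, 0.149]
contact_force: [0.7, -0.8, -0.5]
grip_width: 0.0854
```

```bash
python3 - <<'E'
from h import *
log(); snap('wrist','w3')
steps(Pg,Rg,1,100)
E
```

```text
t 2.92 q [-0.5112  0.8665 -0.1938  1.7384 -0.0364  1.1591  1.3049] p [0.4275 0.3176 0.054 ] F [ 0.7331 -0.808  -0.5202] w 0.08540832449324559
[[-0.7414 -0.3803 -0.5529]
 [-0.3109  0.9248 -0.2192]
 [ 0.5947  0.0094 -0.8039]]
tot [-3.  -3.1 -5. ] |dp| 6.6 rot [0.008 0.018 0.005] deg/row 1.137974952865743 mm/row 6.576310343322185
[0.3, -1.8, 6.3, 0.008, 0.018, 0.005, 100],
```

View pics/w3.png

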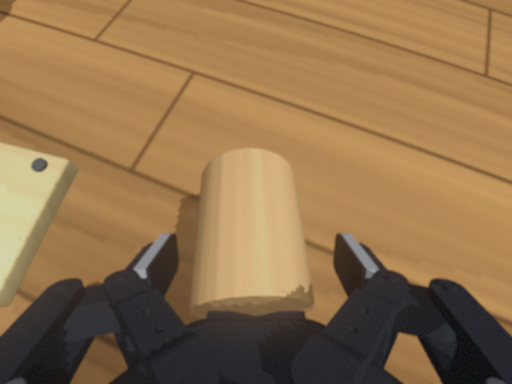

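Call:
carry_out --pt "0 -1.5 3 0.005 0.015 0 100" --pt "0 0 3 0 0 0 80" --pt "0 0 0 0 0 0 65" --pt "0 0 0 0 0 0 50" --pt "0 0 0 0 0 0 50" --pt "0 0 0 0 0 0 50" --pt "0 0 0 0 0 0 50" --pt "0 0 0 0 0 0 50" --newtons 50

```text
time: 3.63
tool_pos: [0.4245, 0.3138, 0.0487]
ee_rot: [0.49, -2.445, 0.161]
contact_force: [1.2, -0.3, 0.3]
grip_width: 0.0597
```

```bash
python3 - <<'E'
from h import *
log(); snap('wrist','w4')
steps(Pg,Rg,1,100)
E
```

```text
t 3.63 q [-0.5123  0.8786 -0.1916  1.738  -0.0333  1.1667  1.3055] p [0.4245 0.3138 0.0487] F [ 1.1887 -0.3429  0.3001] w 0.05969779345525339
[[-0.7314 -0.3839 -0.5637]
 [-0.3065  0.9234 -0.2312]
 [ 0.6092  0.0037 -0.793 ]]
tot [0.  0.7 0.3] |dp| 0.8 rot [ 0.001 -0.001  0.005] deg/row 0.2782243785514677 mm/row 0.7559400133778119
[-0.0, 0.6, -0.4, 0.001, -0.001, 0.005, 100],
```

View pics/w4.png

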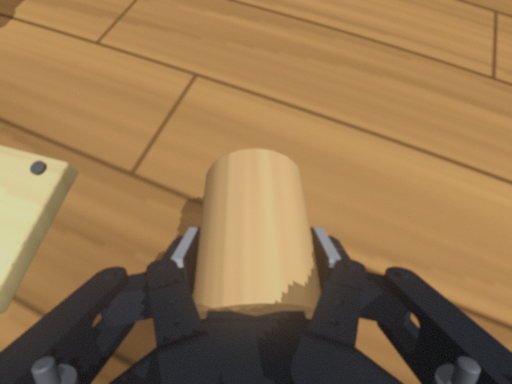

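Call:
carry_out --pt "6 0 -8 0 0 0 50" --pt "12 0 -16 0 0 0 50" --pt "15 0 -20 0 0 0 50" --pt "15 0 -20 0 0 0 50" --pt "15 0 -20 0 0 0 50" --pt "15 0 -20 0 0 0.06 50" --pt "15 0 -20 0 0 0.12 50" --pt "12 0 -16 0 0 0.12 50"

```text
time: 4.35
tool_pos: [0.4219, 0.3158, 0.2289]
ee_rot: [0.106, -2.498, 0.291]
contact_force: [0.3, -0.6, -0.3]
grip_width: 0.0595
```

```bash
cat >> h.py <<'E'
Rgr=rot([0.490,-2.445,0.161]);pgr=np.array([.4245,.3138,.0487])
_M=np.array([[-0.7314,-0.3839,-0.5637],[-0.3065,0.9234,-0.2312],[0.6092,0.0037,-0.793]])
m_t=_M.T@m; c_t=_M.T@(C-pgr)
Yb=np.array([np.cos(1.7065),np.sin(1.7065),0]);Xb=np.array([Yb[1],-Yb[0],0])
Seat=np.array([.5135,-.0815,.075])
# final: m_t -> -z, tool y -> -Yb approx
def align(m_t,yw):
    a=m_t/np.linalg.norm(m_t);y=np.array([0,1.,0]);y=y-a*(a@y);y/=np.linalg.norm(y)
    A=np.stack([a,y,np.cross(a,y)],1); w=np.array([0,0,-1.]); B=np.stack([w,yw,np.cross(w,yw)],1)
    return B@A.T
Rf=align(m_t,-Yb)
def pf(h): return Seat+np.array([0,0,.04+h])-Rf@c_t
E
python3 - <<'E'
from h import *
log(); print(m_t,c_t); print(Rf, pf(0))
print(R.from_matrix(rot(arm.get_obs()['ee_rot']).T@Rf).as_rotvec())
E
```

```text
t 4.35 q [-0.5635  0.6482 -0.1153  1.6825 -0.1101  1.4563  1.026 ] p [0.4219 0.3158 0.2289] F [ 0.2759 -0.5757 -0.2968] w 0.05950611125782623
[[-0.8079 -0.1433 -0.5716]
 [-0.0081  0.9726 -0.2325]
 [ 0.5893 -0.1832 -0.7869]]
[0.6083 0.0023 0.7938] [ 0.0049  0.0007 -0.013 ]
[[ 0.7862  0.1353 -0.6029]
 [ 0.1088 -0.9908 -0.0805]
 [-0.6083 -0.0023 -0.7937]] [ 0.5017 -0.0823  0.1076]
[0.0183 0.2356 3.0283]
```

```bash
python3 - <<'E'
from h import *
steps(pf(.11),Rf,25,50)
E
```

```text
tot [  79.8 -398.2  -11.3] |dp| 406.3 rot [0.018 0.236 3.028] deg/row 6.961362914784778 mm/row 16.25029879647292
[-2.7, -15.9, 2.2, 0.001, 0.009, 0.121, 50], [-4.6, -15.4, 2.2, 0.001, 0.009, 0.121, 50], [-6.5, -14.7, 2.2, 0.001, 0.009, 0.121, 50], [-8.2, -13.8, 2.1, 0.001, 0.009, 0.121, 50], [-9.9, -12.7, 2.0, 0.001, 0.009, 0.121, 50], [-11.4, -11.5, 1.9, 0.001, 0.009, 0.121, 50], [-12.7, -10.0, 1.8, 0.001, 0.009, 0.121, 50], [-13.8, -8.4, 1.7, 0.001, 0.009, 0.121, 50], 
[-14.7, -6.7, 1.6, 0.001, 0.009, 0.121, 50], [-15.4, -4.8, 1.5, 0.001, 0.009, 0.121, 50], [-15.9, -2.9, 1.3, 0.001, 0.009, 0.121, 50], [-16.2, -1.0, 1.2, 0.001, 0.009, 0.121, 50], [-16.2, 1.0, 1.0, 0.001, 0.009, 0.121, 50], [-16.0, 2.9, 0.9, 0.001, 0.009, 0.121, 50], [-15.5, 4.8, 0.7, 0.001, 0.009, 0.121, 50], [-14.8, 6.7, 0.6, 0.001, 0.009, 0.121, 50], 
[-13.9, 8.4, 0.4, 0.001, 0.009, 0.121, 50], [-12.8, 10.0, 0.3, 0.001, 0.009, 0.121, 50], [-11.5, 11.5, 0.2, 0.001, 0.009, 0.121, 50], [-10.0, 12.8, 0.0, 0.001, 0.009, 0.121, 50], [-8.4, 13.9, -0.0, 0.001, 0.009, 0.121, 50], [-6.6, 14.8, -0.1, 0.001, 0.009, 0.121, 50], [-4.8, 15.5, -0.2, 0.001, 0.009, 0.121, 50], [-2.9, 16.0, -0.2, 0.001, 0.009, 0.121, 50], 
[-0.9, 16.2, -0.3, 0.001, 0.009, 0.121, 50],
```

Call:
carry_out --pt "-3 -16 2 0.001 0.009 0.121 50" --pt "-4.5 -15.5 2 0.001 0.009 0.121 50" --pt "-6.5 -14.5 2 0.001 0.009 0.121 50" --pt "-8 -14 2 0.001 0.009 0.121 50" --pt "-10 -12.5 2 0.001 0.009 0.121 50" --pt "-11.5 -11.5 2 0.001 0.009 0.121 50" --pt "-12.5 -10 2 0.001 0.009 0.121 50" --pt "-14 -8.5 1.5 0.001 0.009 0.121 50"

```text
time: 5.02
tool_pos: [0.4454, 0.1958, 0.2371]
ee_rot: [-1.14, -2.292, 0.652]
contact_force: [-0.5, 0.3, -0.4]
grip_width: 0.0594
```

```bash
python3 - <<'E'
from h import *
log();steps(pf(.11),Rf,17,50)
E
```

```text
t 5.02 q [-0.5845  0.6223  0.2045  1.7603 -0.1631  1.4789  0.349 ] p [0.4454 0.1958 0.2371] F [-0.4763  0.313  -0.4292] w 0.059448985219450474
[[-0.5278  0.5845 -0.6163]
 [ 0.8213  0.5362 -0.1948]
 [ 0.2166 -0.609  -0.763 ]]
tot [  56.3 -278.1  -19.5] |dp| 284.4 rot [0.027 0.14  2.041] deg/row 6.8961445138325965 mm/row 16.731629907664676
[-15.4, -6.1, 2.0, 0.002, 0.008, 0.12, 50], [-16.1, -4.2, 1.9, 0.002, 0.008, 0.12, 50], [-16.5, -2.3, 1.8, 0.002, 0.008, 0.12, 50], [-16.6, -0.3, 1.6, 0.002, 0.008, 0.12, 50], [-16.6, 1.7, 1.5, 0.002, 0.008, 0.12, 50], [-16.3, 3.7, 1.4, 0.002, 0.008, 0.12, 50], [-15.7, 5.6, 1.2, 0.002, 0.008, 0.12, 50], [-14.9, 7.5, 1.1, 0.002, 0.008, 0.12, 50], 
[-13.9, 9.2, 0.9, 0.002, 0.008, 0.12, 50], [-12.8, 10.8, 0.8, 0.002, 0.008, 0.12, 50], [-11.4, 12.2, 0.7, 0.002, 0.008, 0.12, 50], [-9.8, 13.5, 0.6, 0.002, 0.008, 0.12, 50], [-8.1, 14.6, 0.5, 0.002, 0.008, 0.12, 50], [-6.3, 15.5, 0.4, 0.002, 0.008, 0.12, 50], [-4.4, 16.1, 0.3, 0.002, 0.008, 0.12, 50], [-2.5, 16.5, 0.3, 0.002, 0.008, 0.12, 50], 
[-0.5, 16.7, 0.3, 0.002, 0.008, 0.12, 50],
```

Call:
carry_out --pt "-15.5 -6 1.5 0.002 0.008 0.12 50" --pt "-16 -4 1.5 0.002 0.008 0.12 50" --pt "-16.5 -2 1.5 0.002 0.008 0.12 50" --pt "-16.5 0 1.5 0.002 0.008 0.12 50" --pt "-16.5 2 1.5 0.002 0.008 0.12 50" --pt "-16.5 4 1.5 0.002 0.008 0.12 50" --pt "-15.5 5.5 1 0.002 0.008 0.12 50" --pt "-15 7.5 1 0.002 0.008 0.12 50"

```text
time: 5.68
tool_pos: [0.471, 0.0646, 0.2322]
ee_rot: [-2.248, -1.529, 0.92]
contact_force: [0.6, 0.5, -0.1]
grip_width: 0.0601
```

```bash
python3 - <<'E'
from h import *
log();steps(pf(.11),Rf,8,50);steps(pf(.11),Rf,9,50)
E
```

```text
t 5.68 q [-0.5738  0.6719  0.5431  1.798  -0.2098  1.4704 -0.2873] p [0.471  0.0646 0.2322] F [ 0.6361  0.4604 -0.1019] w 0.060068281033773506
[[ 0.241   0.7332 -0.6359]
 [ 0.9053 -0.4059 -0.125 ]
 [-0.3498 -0.5455 -0.7616]]
tot [  30.7 -146.9  -14.6] |dp| 150.8 rot [0.01  0.066 1.044] deg/row 7.494634905970004 mm/row 18.85101393203141
[-15.1, 11.3, 1.2, 0.001, 0.008, 0.131, 50], [-13.5, 13.1, 1.1, 0.001, 0.008, 0.131, 50], [-11.7, 14.8, 1.0, 0.001, 0.008, 0.131, 50], [-9.6, 16.2, 0.9, 0.001, 0.008, 0.131, 50], [-7.5, 17.3, 0.8, 0.001, 0.008, 0.131, 50], [-5.2, 18.1, 0.7, 0.001, 0.008, 0.131, 50], [-2.8, 18.6, 0.7, 0.001, 0.008, 0.131, 50], [-0.3, 18.8, 0.6, 0.001, 0.008, 0.131, 50], 

tot [  30.7 -146.9  -14.6] |dp| 150.8 rot [0.01  0.066 1.044] deg/row 6.661897694195559 mm/row 16.756456828472366
[-13.4, 10.0, 1.1, 0.001, 0.007, 0.116, 50], [-12.1, 11.5, 1.0, 0.001, 0.007, 0.116, 50], [-10.7, 12.8, 0.9, 0.001, 0.007, 0.116, 50], [-9.2, 14.0, 0.8, 0.001, 0.007, 0.116, 50], [-7.5, 15.0, 0.7, 0.001, 0.007, 0.116, 50], [-5.7, 15.7, 0.7, 0.001, 0.007, 0.116, 50], [-3.9, 16.3, 0.6, 0.001, 0.007, 0.116, 50], [-2.0, 16.6, 0.6, 0.001, 0.007, 0.116, 50], 
[-0.0, 16.7, 0.6, 0.001, 0.007, 0.116, 50],
```

Call:
carry_out --pt "-13.5 10 1 0.001 0.008 0.12 50" --pt "-12 11.5 1 0.001 0.008 0.12 50" --pt "-10.5 13 1 0.001 0.008 0.12 50" --pt "-9 14 1 0.001 0.008 0.12 50" --pt "-7.5 15 1 0.001 0.008 0.12 50" --pt "-5.5 16 1 0.001 0.008 0.12 50" --pt "-4 16 0.5 0.001 0.008 0.12 50" --pt "-2 12 0.5 0.001 0.008 0.12 50"

```text
time: 6.35
tool_pos: [0.4943, -0.0622, 0.222]
ee_rot: [2.952, 0.265, -0.992]
contact_force: [-0.5, -0.9, -0.1]
grip_width: 0.0598
```

```bash
python3 - <<'E'
from h import *
log();steps(pf(.10),Rf,4,50);snap('scene','s5')
E
```

```text
t 6.35 q [-0.5449  0.7938  0.8848  1.7937 -0.3105  1.435  -0.892 ] p [ 0.4943 -0.0622  0.222 ] F [-0.4736 -0.8766 -0.1418] w 0.05981342449212741
[[ 0.7843  0.1655 -0.5979]
 [ 0.1553 -0.9855 -0.069 ]
 [-0.6006 -0.0388 -0.7986]]
tot [  7.4 -20.2 -14.4] |dp| 25.9 rot [-0.01  -0.008  0.046] deg/row 0.6926953277880629 mm/row 6.466657089111618
[2.8, 5.4, 2.1, -0.003, -0.002, 0.012, 50], [2.9, 5.4, 2.1, -0.003, -0.002, 0.012, 50], [3.0, 5.3, 2.1, -0.003, -0.002, 0.012, 50], [3.0, 5.3, 2.1, -0.003, -0.002, 0.012, 50],
```

View pics/s5.png

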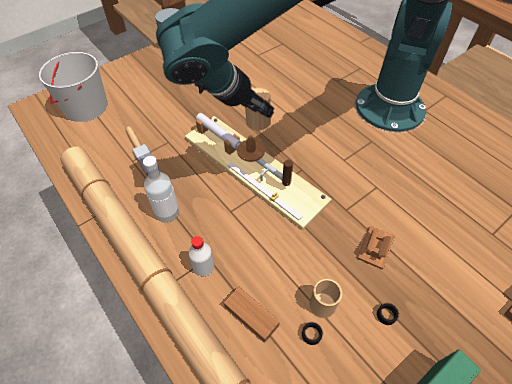

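The cup is held mouth-down at about (260,107), with the seat and peg at (250,148). I'll align it above the peg.

Call:
carry_out --pt "2.5 5 2 -0.003 -0.002 0.012 50" --pt "2.5 5 2 -0.003 -0.002 0.012 50" --pt "2.5 5 2 -0.003 -0.002 0.012 50" --pt "1.5 3 1 0 0 0.008 50" --pt "0 0 0 0 0 0 50" --pt "0 0 0 0 0 0 50" --pt "0 0 0 0 0 0 50" --pt "0 0 0 0 0 0 50"

```text
time: 7.07
tool_pos: [0.5005, -0.0778, 0.2084]
ee_rot: [2.936, 0.212, -0.994]
contact_force: [-0.6, -0.3, -0.6]
grip_width: 0.0598
```

```bash
python3 - <<'E'
from h import *
log();steps(pf(.10),Rf,1,50);snap('scene','s6');snap('top','t6');snap('wrist','w6')
crop('s6' and 'scene0' if 0 else 's6','s6c',190,50,330,210,3.7)
crop('t6','t6c',225,180,395,270,4.7)
E
```

```text
t 7.07 q [-0.5213  0.8274  0.889   1.7821 -0.3156  1.4213 -0.9016] p [ 0.5005 -0.0778  0.2084] F [-0.5775 -0.2846 -0.59  ] w 0.05979401376542175
[[ 0.786   0.14   -0.6022]
 [ 0.1177 -0.9901 -0.0766]
 [-0.6069 -0.0107 -0.7947]]
tot [ 1.2 -4.5 -0.8] |dp| 4.7 rot [-0.004 -0.002  0.009] deg/row 0.5577670146902115 mm/row 4.734037402364828
[0.9, 4.6, 0.3, -0.004, -0.002, 0.009, 50],
```

View pics/s6c.png

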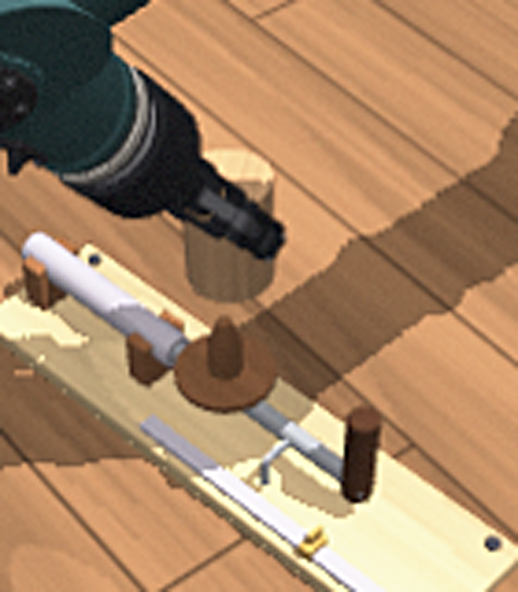

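View pics/t6c.png

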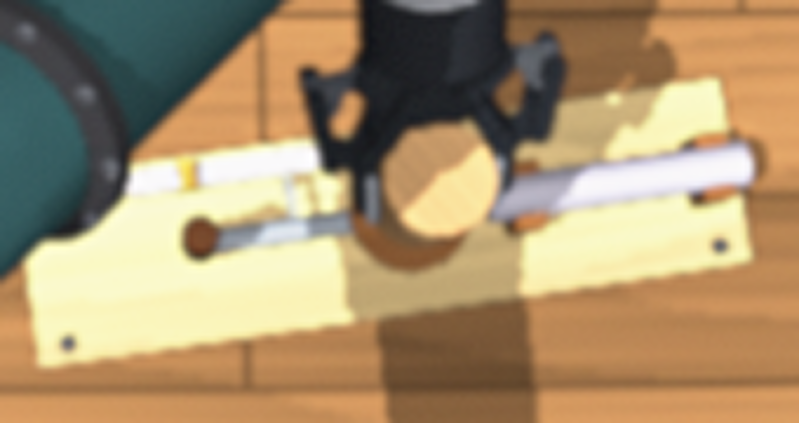

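View pics/w6.png

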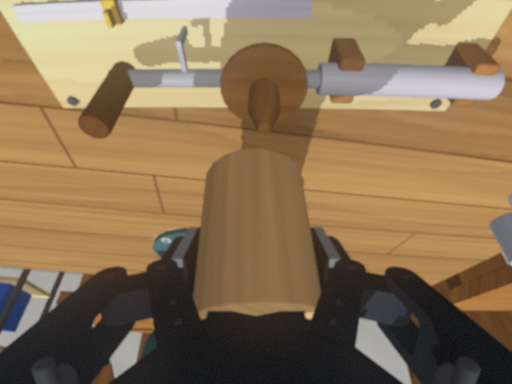

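```bash
python3 - <<'E'
from h import *
o,_=load('w6');print('seat w',onz('w6',264,83,.075),'pegtop',onz('w6',264,127,.125),'handletop',onz('w6',97,123,.125))
print('cup floor top',onz('t6',225+441/4.7,180+182/4.7,.253),'scene',onz('s6',190+238/3.7,50+170/3.7,.253))
M=rot(o['ee_rot']);print('cup model',M@c_t+o['tool_pos'],M@m_t)
print('pegtop0', onz('scene0',180+375/5.3,110+143/5.3,.125),onz('top0',225+420/4.7,190+156/4.7,.125))
print('ptr w',onz('w6',184,67,.030),'mark',onz('w6',113,14,.036), onz('scene0',180+432/5.3,110+372/5.3,.03))
E
```

```text
seat w [ 0.52032331 -0.08081519  0.075     ] pegtop [ 0.51506998 -0.08122934  0.125     ] handletop [0.50129506 0.04187066 0.125     ]
cup floor top [ 0.50809176 -0.07931638  0.253     ] scene [ 0.50068278 -0.07841132  0.253     ]
cup model [ 0.51231327 -0.07706862  0.21589312] [ 6.57435064e-04  8.22876805e-03 -1.00001494e+00]
pegtop0 [ 0.51374642 -0.07743657  0.125     ] [ 0.50945167 -0.08331486  0.125     ]
ptr w [ 0.49938236 -0.00540403  0.03      ] mark [0.54230924 0.04926609 0.036     ] [ 0.53371149 -0.00621549  0.03      ]
```

Call:
carry_out --pt "1 2.2 -0.7 -0.004 -0.002 0.009 50" --pt "1 2.2 -0.7 0 0 0 50" --pt "3.6 0 4.8 0 0 0 50" --pt "7.3 0.1 9.5 0 0 0 50" --pt "7.3 0.1 9.5 0 0 0 50" --pt "7.3 0.1 9.5 0 0 0 50" --pt "3.6 0 4.8 0 0 0 50" --pt "0 0 0 0 0 0 50"

```text
time: 7.88
tool_pos: [0.5037, -0.0824, 0.1548]
ee_rot: [2.929, 0.199, -0.994]
contact_force: [0.6, 0.0, -0.8]
grip_width: 0.0595
```

```bash
python3 - <<'E'
from h import *
o=log();M=rot(o['ee_rot']);print('cup model',M@c_t+o['tool_pos'],M@m_t);steps(pf(0),Rf,1,50);snap('scene','s7');snap('wrist','w7')
crop('s7','s7c',190,80,300,190,5)
E
```

```text
t 7.88 q [-0.4948  0.898   0.8539  1.7975 -0.3581  1.3454 -0.8947] p [ 0.5037 -0.0824  0.1548] F [ 0.6405  0.0484 -0.8427] w 0.05948129963109881
[[ 0.7861  0.135  -0.6031]
 [ 0.1079 -0.9908 -0.0811]
 [-0.6086 -0.0013 -0.7935]]
cup model [ 0.5155 -0.0815  0.1622] [-0.0002 -0.0011 -1.    ]
tot [ -2.    0.  -47.2] |dp| 47.2 rot [ 0.001  0.    -0.001] deg/row 0.06308338610776382 mm/row 47.22325769471327
[27.2, -0.2, 38.6, 0.001, 0.0, -0.001, 50],
```

View pics/s7c.png

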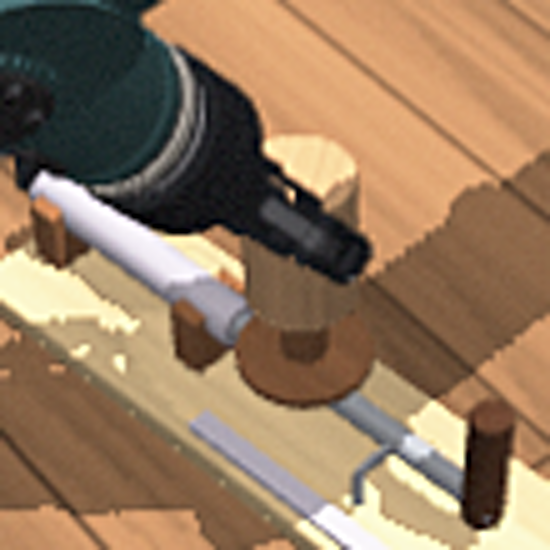

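View pics/w7.png

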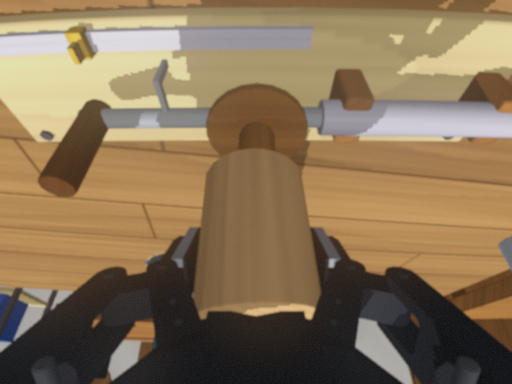

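The peg top is inside the rim. I'll go down the rest of the way.

Call:
carry_out --pt "4.5 0 6.5 0 0 0 50" --pt "4.5 0 6.5 0 0 0 50" --pt "4.5 0 6.5 0 0 0 50" --pt "4.5 0 6.5 0 0 0 50" --pt "3 0 4.3 0 0 0 50" --pt "1.8 0 2.4 0 0 0 50" --pt "0 0 0 0 0 0 50" --pt "0 0 0 0 0 0 50"

```text
time: 8.65
tool_pos: [0.5029, -0.0833, 0.1126]
ee_rot: [2.929, 0.199, -0.989]
contact_force: [0.1, 0.3, -0.4]
grip_width: 0.0597
```

```bash
python3 - <<'E'
from h import *
o=log();M=rot(o['ee_rot']);print('cup model',M@c_t+o['tool_pos'],M@m_t);steps(pf(0),Rf,1,50);snap('scene','s8');snap('wrist','w8')
crop('s8','s8c',190,80,300,190,5)
E
```

```text
t 8.65 q [-0.478   0.9491  0.8233  1.8128 -0.3946  1.2825 -0.8851] p [ 0.5029 -0.0833  0.1126] F [ 0.0876  0.3329 -0.3627] w 0.05974249792489992
[[ 0.7879  0.1352 -0.6008]
 [ 0.1075 -0.9908 -0.0819]
 [-0.6063 -0.0001 -0.7952]]
cup model [ 0.5146 -0.0824  0.12  ] [ 0.0027 -0.0019 -1.    ]
tot [-1.2  0.9 -5. ] |dp| 5.2 rot [ 0.002 -0.002 -0.001] deg/row 0.19059239339527403 mm/row 5.193907299942721
[2.2, -1.1, 4.6, 0.002, -0.002, -0.001, 50],
```

View pics/s8c.png

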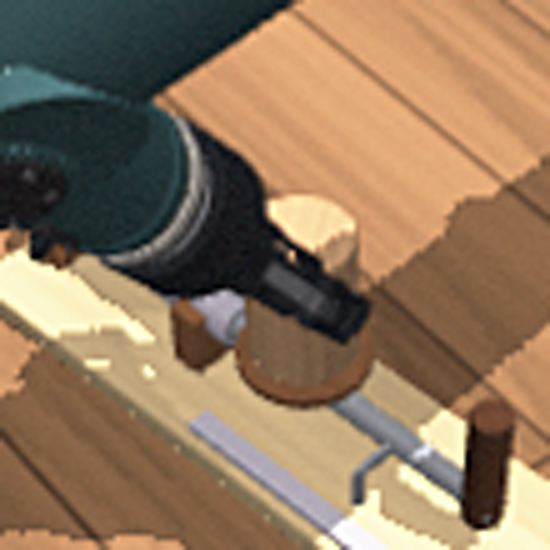

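Call:
carry_out --pt "0.7 0 1.2 0.002 -0.002 0 50" --pt "0.7 0 1.2 0 0 0 50" --pt "0.7 0 1.0 0 0 0 50" --pt "0 0 0 0 0 0 50" --pt "0 0 0 0 0 0 50" --pt "0 0 0 0 0 0 50" --pt "0 0 0 0 0 0 50" --pt "0 0 0 0 0 0 50"

```text
time: 9.42
tool_pos: [0.5034, -0.0836, 0.1097]
ee_rot: [2.931, 0.198, -0.989]
contact_force: [0.2, 0.6, -0.8]
grip_width: 0.0595
```

```bash
python3 - <<'E'
from h import *
o=log();M=rot(o['ee_rot']);print('cup model',M@c_t+o['tool_pos'],M@m_t)
E
```

```text
t 9.42 q [-0.475   0.9528  0.8207  1.8121 -0.398   1.2793 -0.884 ] p [ 0.5034 -0.0836  0.1097] F [ 0.1791  0.5553 -0.793 ] w 0.059457655259334205
[[ 0.7885  0.1339 -0.6003]
 [ 0.1073 -0.991  -0.0801]
 [-0.6057 -0.0013 -0.7957]]
cup model [ 0.5152 -0.0828  0.1171] [ 0.0034 -0.0006 -1.    ]
```

Call:
carry_out --pt "0.6 0 0.8 0 0 0 50" --pt "0.6 0 0.8 0 0 0 50" --pt "0.6 0 0.8 0 0 0 50" --pt "0 0 0 0 0 0 50" --pt "0 0 0 0 0 0 50" --pt "0 0 0 0 0 0 50" --pt "0 0 0 0 0 0 50" --pt "0 0 0 0 0 0 50"

```text
time: 10.08
tool_pos: [0.5039, -0.0838, 0.1089]
ee_rot: [2.931, 0.197, -0.99]
contact_force: [0.8, 0.8, 1.3]
grip_width: 0.06
```

```bash
python3 - <<'E'
from h import *
o=log();M=rot(o['ee_rot']);print('cup model',M@c_t+o['tool_pos'],M@m_t)
E
```

```text
t 10.08 q [-0.4741  0.9545  0.82    1.8107 -0.3986  1.2799 -0.8841] p [ 0.5039 -0.0838  0.1089] F [0.7586 0.778  1.3385] w 0.05996712617523201
[[ 0.788   0.1335 -0.601 ]
 [ 0.107  -0.9911 -0.0798]
 [-0.6063 -0.0014 -0.7952]]
cup model [ 0.5157 -0.0829  0.1163] [ 0.0026 -0.0006 -1.    ]
```

Contact: the force in z rose by about 2 N and the descent stalled. I'll release.

Call:
carry_out --pt "0 0 0 0 0 0 75" --pt "0 0 0 0 0 0 80" --pt "0 0 0 0 0 0 90" --pt "0 0 0 0 0 0 100" --pt "0 0 0 0 0 0 100" --pt "0 0 0 0 0 0 100" --pt "0 0 0 0 0 0 100" --pt "0 0 0 0 0 0 100"

```text
time: 10.75
tool_pos: [0.5033, -0.0839, 0.1084]
ee_rot: [2.931, 0.197, -0.992]
contact_force: [0.0, 1.0, 0.4]
grip_width: 0.0851
```

```bash
python3 - <<'E'
from h import *
o=log();snap('wrist','w9');snap('scene','s9');crop('s9','s9c',190,80,300,190,5)
E
```

```text
t 10.75 q [-0.4739  0.9553  0.8197  1.8115 -0.3986  1.2795 -0.884 ] p [ 0.5033 -0.0839  0.1084] F [0.0146 1.0315 0.3634] w 0.0851261872257294
[[ 0.7874  0.1332 -0.6019]
 [ 0.1067 -0.9911 -0.0798]
 [-0.6071 -0.0014 -0.7946]]
```

View pics/w9.png

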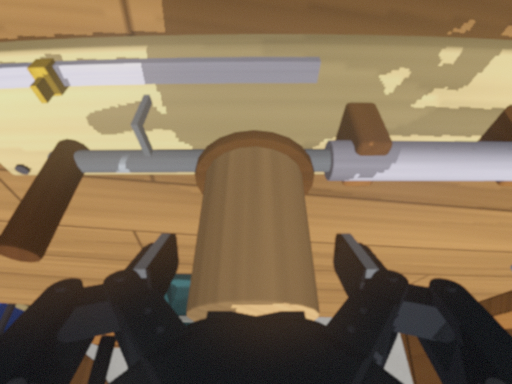

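View pics/s9c.png

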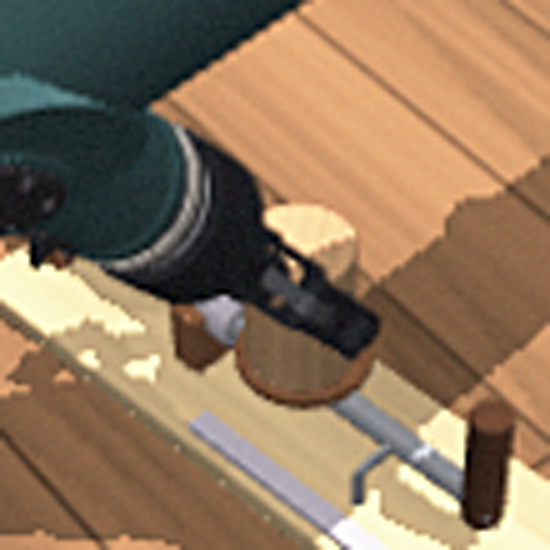

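The cup sits on the seat disc and both pads are clear of it (cup x≈190–318, pads at 165 and 345). I'll back straight out.

Call:
carry_out --pt "0 0 -4 0 0 0 100" --pt "0 0 -10 0 0 0 100" --pt "0 0 -16 0 0 0 100" --pt "0 0 -20 0 0 0 100" --pt "0 0 -20 0 0 0 100" --pt "0 0 -20 0 0 0 100" --pt "0 0 -12 0 0 0 100" --pt "0 0 0 0 0 0 100"

```text
time: 11.52
tool_pos: [0.5692, -0.0752, 0.1966]
ee_rot: [2.929, 0.196, -0.992]
contact_force: [-0.4, 0.0, -0.4]
grip_width: 0.0855
```

```bash
python3 - <<'E'
from h import *
o=log();snap('wrist','w10');snap('scene','s10');crop('s10','s10c',180,100,330,222,5.3);crop('w10','w10c',0,0,380,230,2.1)
E
```

```text
t 11.52 q [-0.4733  0.9075  0.8619  1.6166 -0.347   1.5038 -0.9337] p [ 0.5692 -0.0752  0.1966] F [-0.4318  0.0083 -0.4309] w 0.08553459528337683
[[ 0.7872  0.133  -0.6022]
 [ 0.1058 -0.9911 -0.0807]
 [-0.6076 -0.0002 -0.7943]]
```

View pics/w10c.png

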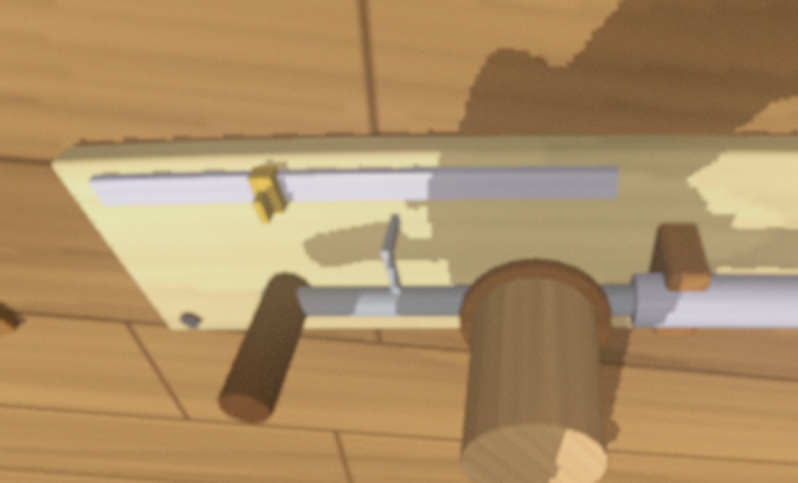

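View pics/s10c.png

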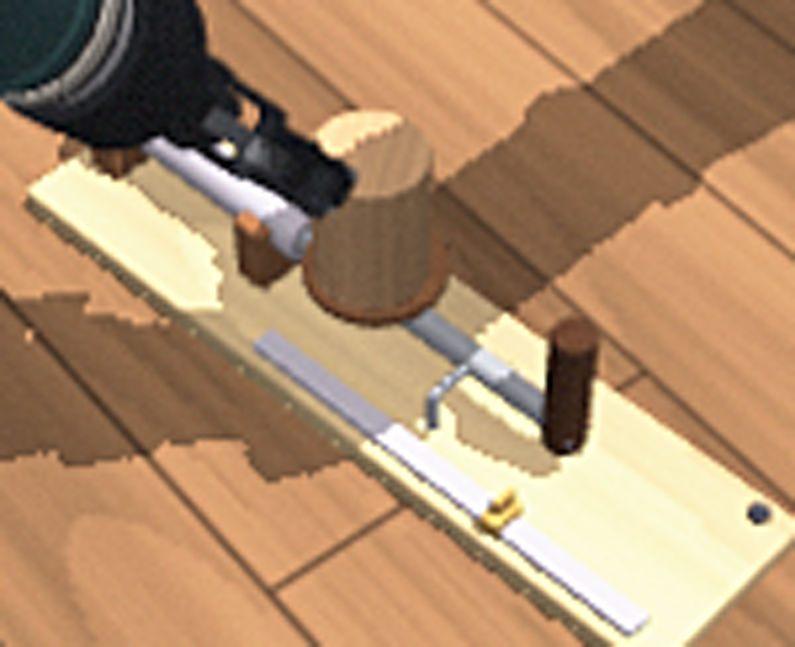

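```bash
cat >> h.py <<'E'
Rh=goalR([0,0,-1],-Yb)
E
python3 - <<'E'
from h import *
print('handle',onz('w10',247/2.1,406/2.1,.125), 'low end', onz('w10',290/2.1,275/2.1,.043))
print(Xb,Yb)
def yb(p): p=p-np.array([.5118,-.0714,0]); return (p@Xb*1000).round(1),(p@Yb*1000).round(1)
for n,pp,mm in (('w10',(390/2.1,255/2.1),(265/2.1,205/2.1)),('s10',(180+433/5.3,100+425/5.3),(180+503/5.3,100+505/5.3))):
    print(n,yb(onz(n,*pp,.03)),yb(onz(n,*mm,.036)))
H=np.array([.495,.0475,.098]);
steps(np.array([.495,.0475,.215]),Rh,8,100)
E
```

```text
handle [0.49930292 0.04413694 0.125     ] low end [0.50266146 0.04618657 0.043     ]
[0.99080638 0.13528755 0.        ] [-0.13528755  0.99080638  0.        ]
w10 (np.float64(8.9), np.float64(66.6)) (np.float64(44.3), np.float64(118.6))
s10 (np.float64(30.2), np.float64(62.0)) (np.float64(45.7), np.float64(123.8))
tot [-72.  122.5  20. ] |dp| 143.5 rot [-0.002  0.656 -0.003] deg/row 4.700605902419158 mm/row 17.940989352611957
[-7.0, -16.4, 2.2, -0.0, 0.082, -0.0, 100], [-7.1, -16.4, 1.7, -0.0, 0.082, -0.0, 100], [-7.2, -16.4, 1.1, -0.0, 0.082, -0.0, 100], [-7.3, -16.4, 0.5, -0.0, 0.082, -0.0, 100], [-7.3, -16.4, -0.1, -0.0, 0.082, -0.0, 100], [-7.3, -16.4, -0.7, -0.0, 0.082, -0.0, 100], [-7.2, -16.4, -1.3, -0.0, 0.082, -0.0, 100], [-7.0, -16.4, -1.9, -0.0, 0.082, -0.0, 100],
```

Call:
carry_out --pt "-7 -16.4 1.5 0 0.082 0 100" --pt "-7 -16.4 1 0 0.082 0 100" --pt "-7 -16.4 0.5 0 0.082 0 100" --pt "-7 -16.4 0 0 0.082 0 100" --pt "-7 -16.4 -0.5 0 0.082 0 100" --pt "-7 -16 -1 0 0.082 0 100" --pt "-7 -12 -1.5 0 0.082 0 100" --pt "-6 -6 -1.5 0 0.082 0 100"

```text
time: 12.28
tool_pos: [0.4928, 0.0356, 0.2068]
ee_rot: [3.133, 0.201, 0.015]
contact_force: [-0.1, 0.4, 0.7]
grip_width: 0.085
```

```bash
python3 - <<'E'
from h import *
o=log();snap('wrist','w11');snap('top','t11')
steps(np.array([.497,.046,.215]),Rh,1,100)
E
```

```text
t 12.28 q [-0.8469  0.4872  0.9363  2.1746 -0.5893  0.7433 -0.9594] p [0.4928 0.0356 0.2068] F [-0.1375  0.3591  0.7342] w 0.08499953867927575
[[ 0.9917  0.128   0.0095]
 [ 0.128  -0.9918 -0.0013]
 [ 0.0092  0.0025 -1.    ]]
tot [ 9.5 11.   8.8] |dp| 17.0 rot [-0.001 -0.001 -0.009] deg/row 0.5509115263744717 mm/row 17.009135852134474
[10.8, -9.7, -8.8, -0.001, -0.001, -0.009, 100],
```

View pics/w11.png

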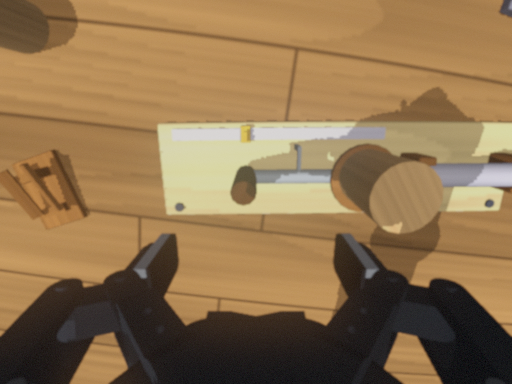

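```bash
python3 - <<'E'
from h import *
crop('w11','w11c',225,110,345,215,6)
E
```

```text
(no output)
```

View pics/w11c.png

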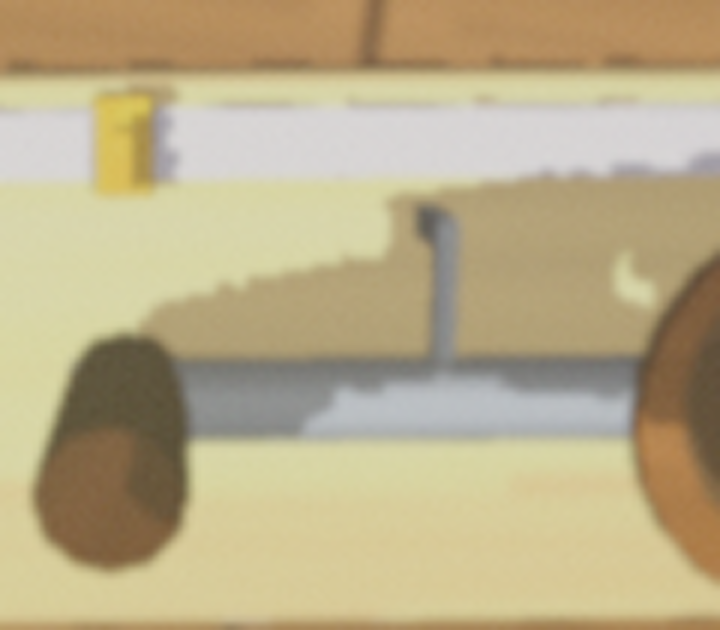

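```bash
python3 - <<'E'
from h import *
P=onz('w11',243.3,193,.125);print(P)
def yb(p): p=p-np.array([.5118,-.0714,0]); return (p@Xb*1000).round(1),(p@Yb*1000).round(1)
print('handle',yb(P));print('ptr end',yb(onz('w11',225+425/6,110+222/6,.023)));print('mark',yb(onz('w11',225+125/6,110+140/6,.038)),yb(onz('w11',225+142/6,110+140/6,.038)))
H=np.array([P[0],P[1],0])
steps(H+[0,0,.15],Rh,3,100)
E
```

```text
[0.49560993 0.04675889 0.125     ]
handle (np.float64(-0.1), np.float64(119.3))
ptr end (np.float64(28.8), np.float64(58.5))
mark (np.float64(46.5), np.float64(119.1)) (np.float64(46.5), np.float64(115.9))
tot [  8.1  11.8 -56.2] |dp| 58.0 rot [-0.001 -0.001 -0.009] deg/row 0.18363717545815725 mm/row 19.330448014059925
[3.2, -3.5, 18.7, -0.0, -0.0, -0.003, 100], [3.2, -3.5, 18.7, -0.0, -0.0, -0.003, 100], [3.2, -3.5, 18.7, -0.0, -0.0, -0.003, 100],
```

Call:
carry_out --pt "2.4 -2.6 0 0 0 -0.003 100" --pt "2.4 -2.6 0 0 0 -0.003 100" --pt "2.4 -2.6 0 0 0 -0.003 100" --pt "2.4 -2.6 8 0 0 0 100" --pt "0 0 12 0 0 0 100" --pt "0 0 12 0 0 0 100" --pt "0 0 8 0 0 0 100" --pt "0 0 0 0 0 0 100"

```text
time: 13.05
tool_pos: [0.4992, 0.0473, 0.1602]
ee_rot: [3.132, 0.215, -0.003]
contact_force: [-0.9, -0.4, 0.2]
grip_width: 0.0854
```

```bash
python3 - <<'E'
from h import *
o=log();snap('wrist','w12')
steps(np.array([.4956,.0468,.079]),Rh,5,100)
E
```

```text
t 13.05 q [-0.783   0.5622  0.8375  2.1886 -0.6816  0.6747 -0.897 ] p [0.4992 0.0473 0.1602] F [-0.8556 -0.3956  0.1919] w 0.0854463449703428
[[ 0.9906  0.1369 -0.0017]
 [ 0.1369 -0.9906 -0.0028]
 [-0.002   0.0025 -1.    ]]
tot [ -3.8  -0.4 -81.7] |dp| 81.8 rot [0.003 0.001 0.002] deg/row 0.038552185248708445 mm/row 16.35881221314338
[-0.7, -0.1, 16.3, 0.001, 0.0, 0.0, 100], [-0.7, -0.1, 16.3, 0.001, 0.0, 0.0, 100], [-0.8, -0.1, 16.3, 0.001, 0.0, 0.0, 100], [-0.8, -0.0, 16.3, 0.001, 0.0, 0.0, 100], [-0.8, -0.0, 16.3, 0.001, 0.0, 0.0, 100],
```

View pics/w12.png

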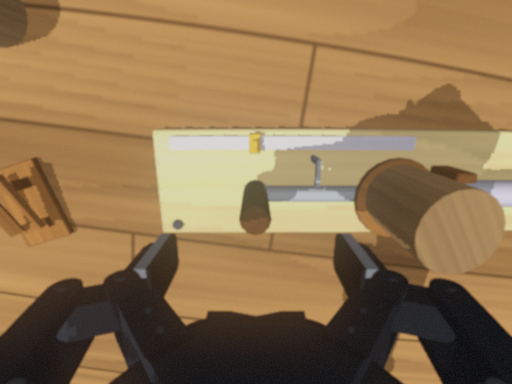

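The handle is centred between the pads, with its top at (255,219). The cup stands on the right, clear of the fingers. I'll descend.

Call:
carry_out --pt "-1.2 0 10 0.001 0 0 100" --pt "-1.2 0 14 0.001 0 0 100" --pt "-1 0 14 0 0 0 100" --pt "0 0 14 0 0 0 100" --pt "0 0 14 0 0 0 100" --pt "0 0 10 0 0 0 100" --pt "0 0 5 0 0 0 100" --pt "0 0 0 0 0 0 100"

```text
time: 13.77
tool_pos: [0.4981, 0.0446, 0.0742]
ee_rot: [3.132, 0.212, 0.003]
contact_force: [-0.3, 1.2, -0.4]
grip_width: 0.0853
```

```bash
python3 - <<'E'
from h import *
o=log();snap('wrist','w13')
steps(np.array([.4956,.0468,.079]),Rh,1,100)
E
```

```text
t 13.77 q [-0.6286  0.6726  0.631   2.237  -0.8786  0.4941 -0.7302] p [0.4981 0.0446 0.0742] F [-0.349   1.2466 -0.366 ] w 0.08525119216262916
[[ 0.9909  0.1348  0.0021]
 [ 0.1348 -0.9909 -0.0025]
 [ 0.0018  0.0027 -1.    ]]
tot [-2.6  2.3  4.4] |dp| 5.6 rot [ 0.003 -0.002 -0.001] deg/row 0.2082607247308379 mm/row 5.6496340996658505
[-2.3, -2.6, -4.4, 0.003, -0.002, -0.001, 100],
```

View pics/w13.png

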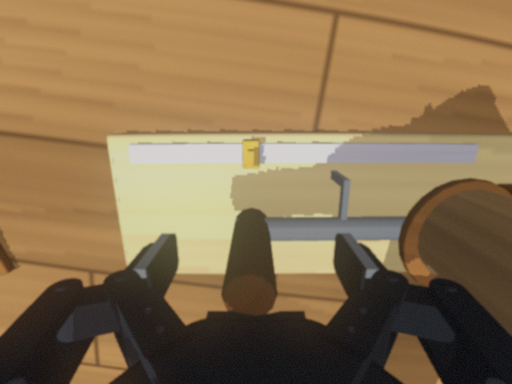

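Call:
carry_out --pt "-1 -2 -3 0.002 -0.002 0 100" --pt "-1 0 0 0 0 0 60" --pt "0 0 0 0 0 0 40" --pt "0 0 0 0 0 0 25" --pt "0 0 0 0 0 0 15" --pt "0 0 0 0 0 0 15" --pt "0 0 0 0 0 0 15" --pt "0 0 0 0 0 0 15" --newtons 70

```text
time: 14.48
tool_pos: [0.4974, 0.0474, 0.0807]
ee_rot: [-3.133, -0.213, -0.008]
contact_force: [0.9, -1.5, -3.3]
grip_width: 0.0229
```

```bash
python3 - <<'E'
from h import *
o=log();snap('wrist','w14');crop('w14','w14c',220,120,400,240,4.4)
E
```

```text
t 14.48 q [-0.6409  0.6609  0.6424  2.2378 -0.87    0.5035 -0.7405] p [0.4974 0.0474 0.0807] F [ 0.8905 -1.5451 -3.3023] w 0.02290559593271347
[[ 0.9908  0.1352  0.0051]
 [ 0.1352 -0.9908  0.0016]
 [ 0.0053 -0.0009 -1.    ]]
```

View pics/w14c.png

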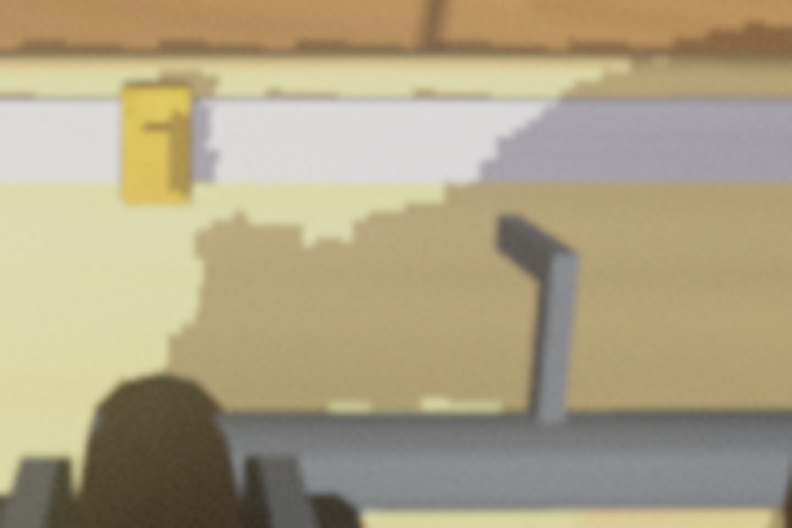

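```bash
python3 - <<'E'
from h import *
snap('scene','s14');crop('s14','s14c',240,160,300,205,13)
crop('w14','w14d',320,160,360,190,19)
E
```

```text
(no output)
```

View pics/s14c.png

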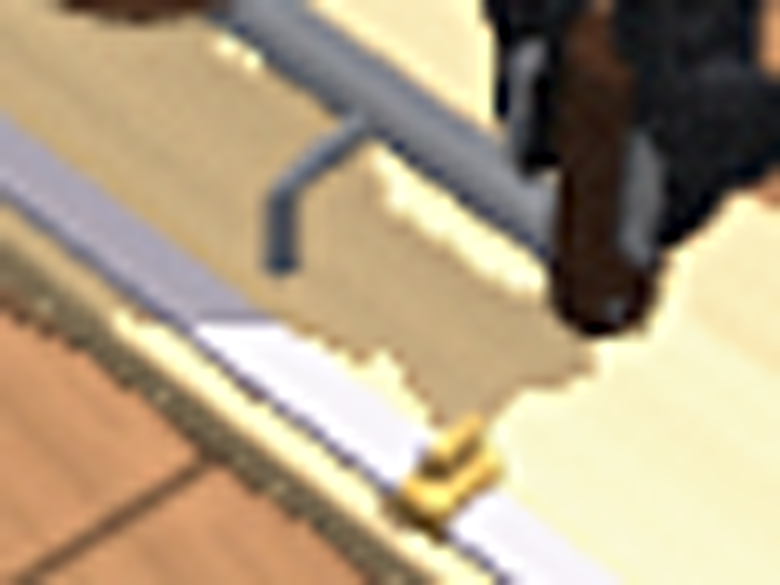

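View pics/w14d.png

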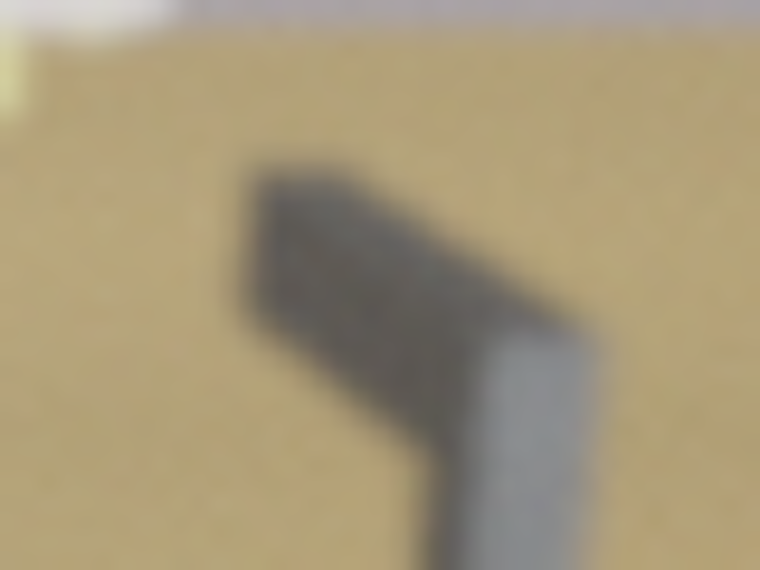

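```bash
cat >> h.py <<'E'
def yb(p): p=np.array(p)-np.array([.5118,-.0714,0]); return np.array([p@Xb*1000,p@Yb*1000,p[2]*1000]).round(1)
E
python3 - <<'E'
from h import *
p,e=tri([('w14',335.6,172.7),('s14',240+280/13,160+268/13)]);print('tip',yb(p),e)
# mark fin: wrist (155.5,165)/4.4 ; scene fin top center
p,e=tri([('w14',220+155.5/4.4,120+160/4.4),('s14',240+463/13,160+440/13)]);print('fin',yb(p),e)
for z in (.024,.027,.030): print(z,yb(onz('w14',335.6,172.7,z)),yb(onz('s14',240+280/13,160+268/13,z)))
for z in (.038,.041): print(z,yb(onz('w14',220+155.5/4.4,120+160/4.4,z)),yb(onz('s14',240+463/13,160+440/13,z)))
E
```

```text
tip [29.2 59.4 25.3] [np.float64(0.0009002229531801633), np.float64(0.0009002229531800459)]
fin [ 42.4 121.1  36.1] [np.float64(0.0016577573255477985), np.float64(0.0016577573255478178)]
0.024 [29.4 58.2 24. ] [28.1 59.5 24. ]
0.027 [30.  59.1 27. ] [29.8 61.1 27. ]
0.03 [30.6 60.  30. ] [31.5 62.7 30. ]
0.038 [ 44. 120.  38.] [ 42.2 123.   38. ]
0.041 [ 44.4 120.   41. ] [ 43.9 124.3  41. ]
```

Two views put the pointer tip about 61–63 mm short of the fin. I'll pull 54 mm first.

Call:
carry_out --pt "0 -3 0 0 0 0 15" --pt "0 -6 0 0 0 0 15" --pt "0 -9 0 0 0 0 15" --pt "0 -9 0 0 0 0 15" --pt "0 -9 0 0 0 0 15" --pt "0 -9 0 0 0 0 15" --pt "0 -6 0 0 0 0 15" --pt "0 -3 0 0 0 0 15"

```text
time: 15.25
tool_pos: [0.4914, 0.0917, 0.0807]
ee_rot: [3.119, 0.199, 0.014]
contact_force: [2.3, -7.3, -4.5]
grip_width: 0.0222
```

```bash
python3 - <<'E'
from h import *
o=log();print(yb(o['tool_pos']),yb([.4974,.0474,.0807]));snap('wrist','w15');snap('scene','s15');crop('w15','w15c',300,120,400,200,8);crop('s15','s15c',200,130,300,205,8)
E
```

```text
t 15.25 q [-0.7586  0.6699  0.669   2.2392 -0.8734  0.5026 -0.8419] p [0.4914 0.0917 0.0807] F [ 2.2578 -7.3051 -4.5019] w 0.02224562724098919
[[ 0.9918  0.1271  0.0099]
 [ 0.1273 -0.9917 -0.0154]
 [ 0.0079  0.0166 -0.9998]]
[  1.8 164.4  80.7] [  1.8 119.7  80.7]
```

View pics/w15c.png

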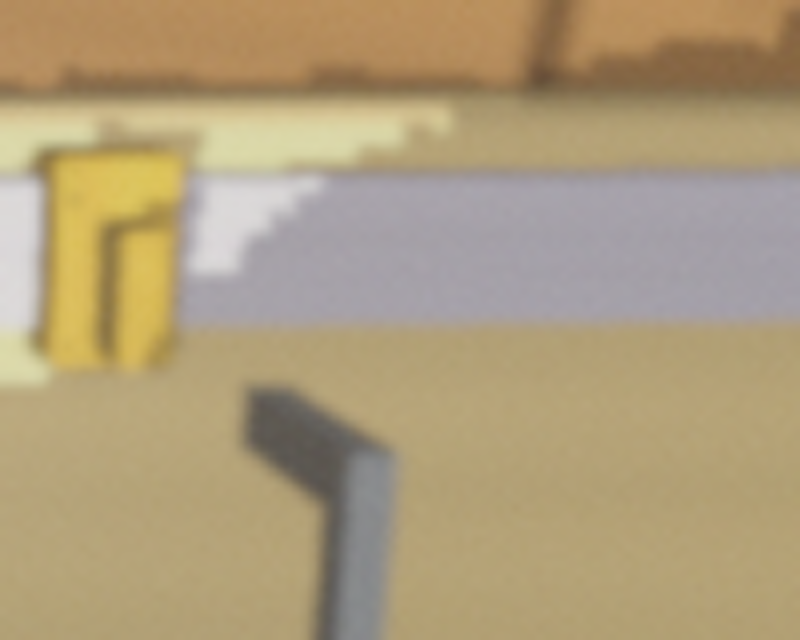

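View pics/s15c.png

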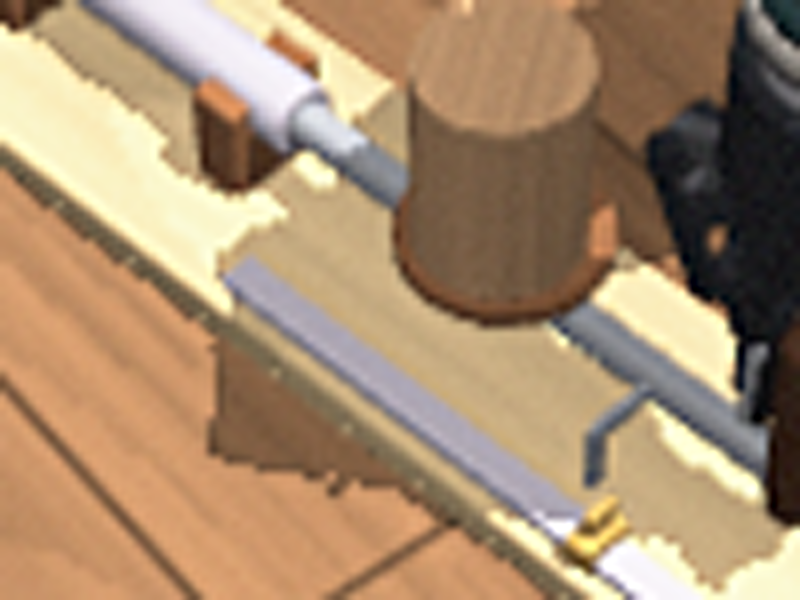

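```bash
python3 - <<'E'
from h import *
for z in (.036,.041): print('fin',yb(onz('w15',300+144/8,120+300/8,z)), yb(onz('s15',200+606/8,130+515/8,z)))
for z in (.024,.0265): print('tip',yb(onz('w15',300+268/8,120+412/8,z)), yb(onz('s15',200+595/8,130+482/8,z)))
p,e=tri([('w15',300+268/8,120+412/8),('s15',200+595/8,130+482/8)]);print(yb(p),e)
E
```

```text
fin [ 42.5 118.7  36. ] [ 42.1 123.4  36. ]
fin [ 43.2 120.   41. ] [ 44.9 125.7  41. ]
tip [ 29.7 103.   24. ] [ 27.9 106.3  24. ]
tip [ 30.2 103.8  26.5] [ 29.3 107.5  26.5]
[ 29.5 105.4  26. ] [np.float64(0.001845619674861198), np.float64(0.0018456196748612306)]
```

Call:
carry_out --pt "0 -3 0 0 0 0 15" --pt "0 -3 0 -0.004 0 0 15" --pt "0 -3 0 -0.004 0 0 15" --pt "0 -3 0 -0.004 0 0 15" --pt "0 -3 0 0 0 0 15" --pt "0 -1 0 0 0 0 15" --pt "0 0 0 0 0 0 15" --pt "0 0 0 0 0 0 15"

```text
time: 16.02
tool_pos: [0.4896, 0.1039, 0.0808]
ee_rot: [3.104, 0.191, 0.011]
contact_force: [2.2, -6.3, -4.5]
grip_width: 0.0227
```

```bash
python3 - <<'E'
from h import *
o=log();print(yb(o['tool_pos']));snap('wrist','w16');snap('scene','s16');crop('w16','w16c',300,120,380,180,10);crop('s16','s16c',250,165,300,205,15);print(yb(arm.get_obs()['tool_pos']))
E
```

```text
t 16.02 q [-0.8055  0.6794  0.6907  2.2353 -0.8641  0.5091 -0.8861] p [0.4896 0.1039 0.0808] F [ 2.2246 -6.3216 -4.5387] w 0.02265021745217273
[[ 0.9925  0.1223  0.0091]
 [ 0.1225 -0.992  -0.0309]
 [ 0.0052  0.0318 -0.9995]]
[  1.7 176.7  80.8]
[  1.7 176.7  80.8]
```

View pics/w16c.png

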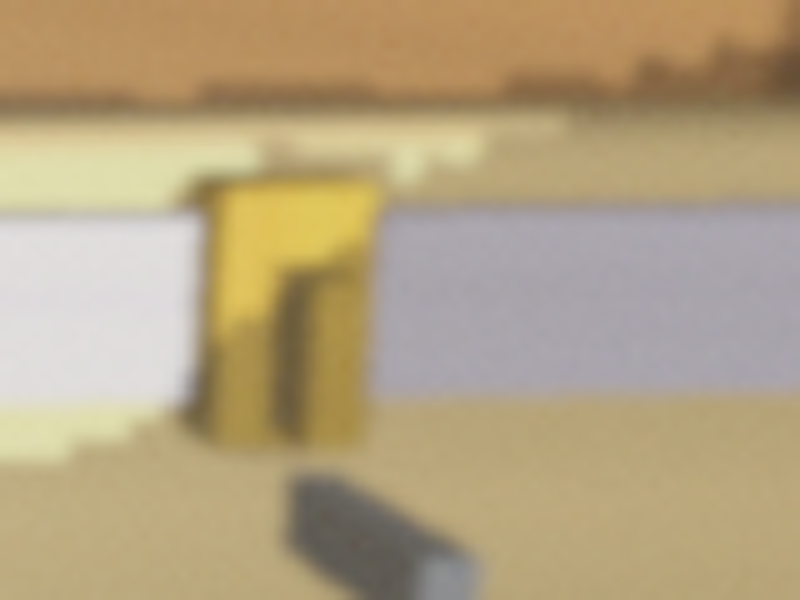

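View pics/s16c.png

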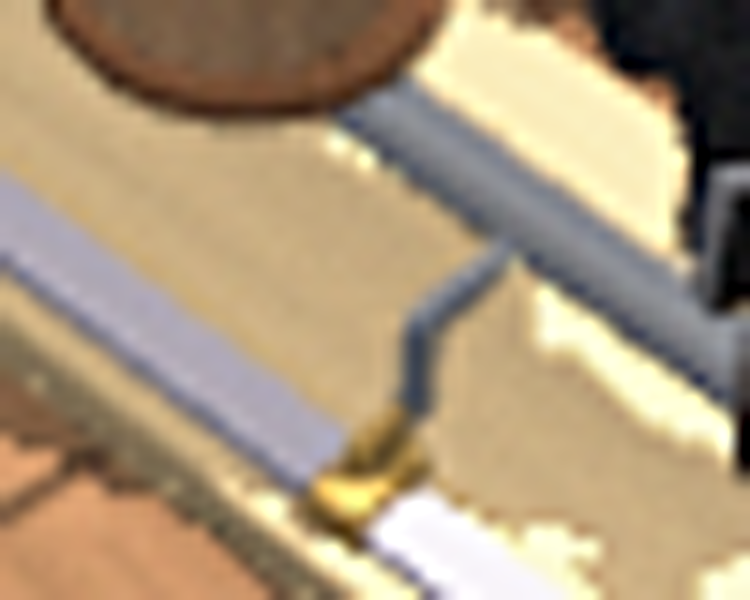

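```bash
python3 - <<'E'
from h import *
for z in (.036,.041): print('fin',yb(onz('w16',300+338/10,120+360/10,z)), yb(onz('s16',250+382/15,165+438/15,z)))
for z in (.024,.0265): print('tip',yb(onz('w16',300+313/10,120+512/10,z)), yb(onz('s16',250+414/15,165+405/15,z)))
# inverse check: project aligned tip at fin y
import itertools
E
```

```text
fin [ 42.8 118.6  36. ] [ 42.2 122.5  36. ]
fin [ 43.6 120.2  41. ] [ 45.  124.8  41. ]
tip [ 29.2 115.8  24. ] [ 26.2 116.4  24. ]
tip [ 29.7 116.6  26.5] [ 27.6 117.5  26.5]
```

Call:
carry_out --pt "0 -1.5 0 0 0 0 15" --pt "0 -1.5 0 0 0 0 15" --pt "0 -1 0 0 0 0 15" --pt "0 0 0 0 0 0 15" --pt "0 0 0 0 0 0 15" --pt "0 0 0 0 0 0 15" --pt "0 0 0 0 0 0 15" --pt "0 0 0 0 0 0 15"

```text
time: 16.78
tool_pos: [0.4893, 0.1055, 0.0807]
ee_rot: [3.105, 0.187, 0.005]
contact_force: [2.7, -6.1, -6.0]
grip_width: 0.0228
```

```bash
python3 - <<'E'
from h import *
o=log();print(yb(o['tool_pos']));snap('wrist','w17');snap('scene','s17');snap('top','t17');crop('w17','w17c',300,120,380,180,10);crop('s17','s17c',250,165,300,205,15);print(yb(arm.get_obs()['tool_pos']))
crop('t17','t17c',225,180,345,270,6.5)
E
```

```text
t 16.78 q [-0.8094  0.6815  0.6938  2.2327 -0.8619  0.5157 -0.8931] p [0.4893 0.1055 0.0807] F [ 2.7042 -6.0728 -6.003 ] w 0.022786913627233184
[[ 0.9928  0.1198  0.0051]
 [ 0.1199 -0.9923 -0.0306]
 [ 0.0014  0.031  -0.9995]]
[  1.6 178.3  80.7]
[  1.6 178.2  80.7]
```

View pics/w17c.png

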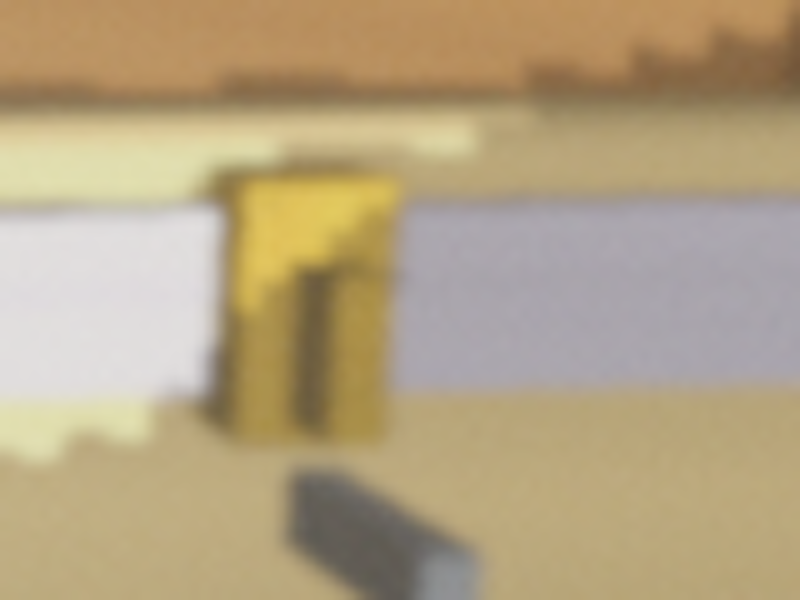

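View pics/s17c.png

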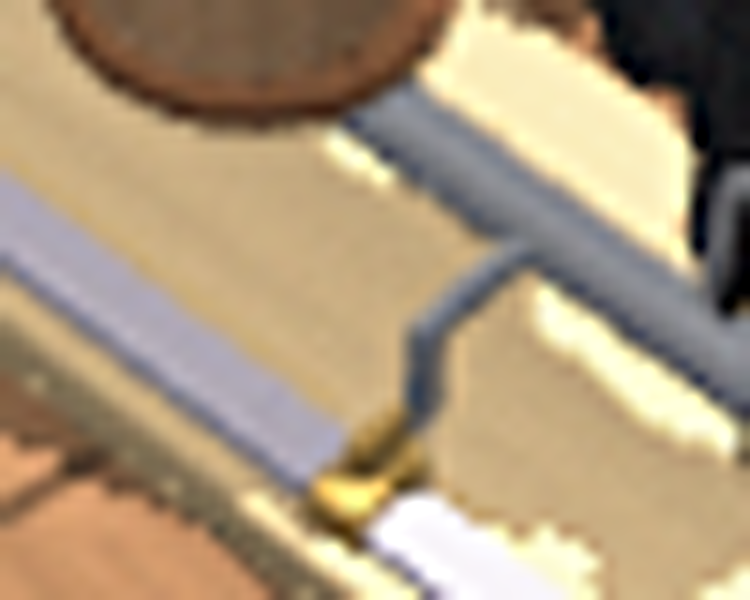

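View pics/t17c.png

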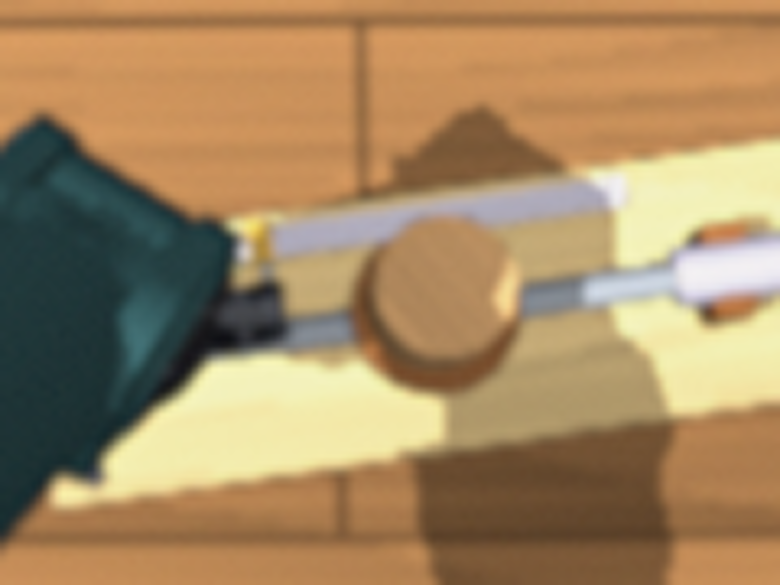

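Call:
carry_out --pt "0 -1 0 0 0 0 15" --pt "0 -1 0 0 0 0 15" --pt "0 -1 0 0 0 0 15" --pt "0 -0.6 0 0 0 0 15" --pt "0 -0.5 0 0 0 0 15" --pt "0 -0.5 0 0 0 0 15" --pt "0 -0.5 0 0 0 0 15" --pt "0 -0.5 0 0 0 0 15"

```text
time: 17.6
tool_pos: [0.4891, 0.1066, 0.0808]
ee_rot: [3.103, 0.181, 0.001]
contact_force: [3.5, -7.5, -5.4]
grip_width: 0.0224
```

```bash
python3 - <<'E'
from h import *
o=log();print(yb(o['tool_pos']));snap('wrist','w18');snap('scene','s18');crop('w18','w18c',300,120,380,180,10);crop('s18','s18c',250,165,300,205,15);print(yb(arm.get_obs()['tool_pos']))
E
```

```text
t 17.6 q [-0.8156  0.6842  0.6989  2.2307 -0.8591  0.5206 -0.9021] p [0.4891 0.1066 0.0808] F [ 3.4986 -7.5032 -5.399 ] w 0.02241785739847381
[[ 0.9932  0.1162  0.0026]
 [ 0.1163 -0.9927 -0.0329]
 [-0.0012  0.033  -0.9995]]
[  1.6 179.5  80.8]
[  1.6 179.5  80.7]
```

View pics/w18c.png

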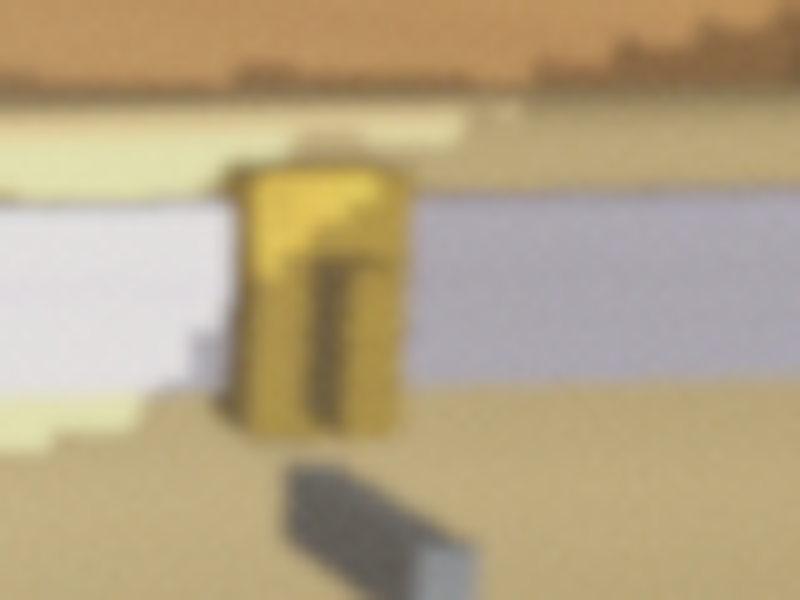

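View pics/s18c.png

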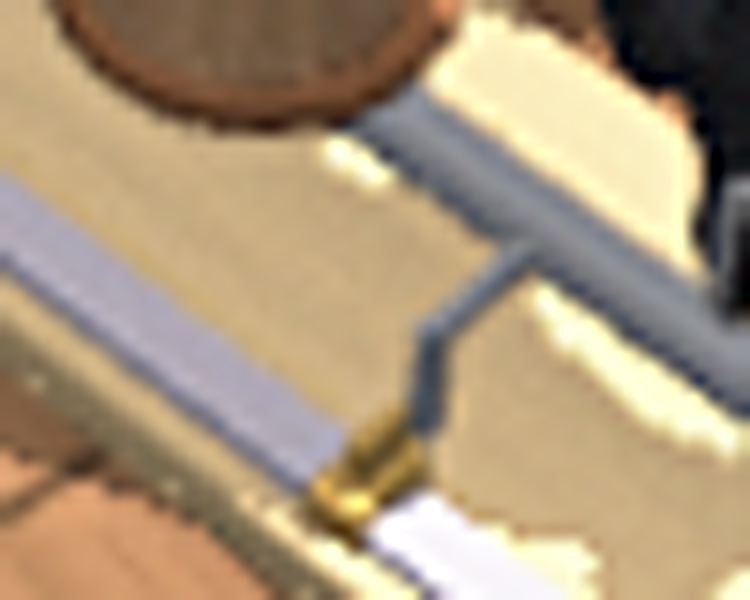

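```bash
python3 - <<'E'
from h import *
print('fin inner end top',yb(onz('w18',300+374/10,120+430/10,.041)),'w14',yb(onz('w14',220+155.5/4.4,120+200/4.4,.041)))
for z in (.024,.026): print('tip',yb(onz('w18',300+310/10,120+503/10,z)))
# overlay model
def box(name,out,Yp,Ym,crp,s,Xp=29.5,Xm=42.5,zp=25):
    im=cv2.imread(f'pics/{name}.png');x0,y0,x1,y1=crp
    im=cv2.resize(im[y0:y1,x0:x1],None,fx=s,fy=s,interpolation=cv2.INTER_CUBIC)
    def W(X,Y,Z): return np.array([.5118,-.0714,0])+Xb*X/1e3+Yb*Y/1e3+np.array([0,0,Z/1e3])
    def dr(X,Y,Z,hx,hy,hz,c):
        V={k:proj(name,W(X+k[0]*hx,Y+k[1]*hy,Z+k[2]*hz)) for k in [(a,b,d) for a in(-1,1) for b in(-1,1) for d in(-1,1)]}
        for a in V:
            for b_ in V:
                if sum(i!=j for i,j in zip(a,b_))==1 and a<b_:
                    A=[tuple(int(round((q[i]+.5-(x0,y0)[i])*s)) for i in(0,1)) for q in(V[a],V[b_])]
                    cv2.line(im,A[0],A[1],c,1,cv2.LINE_AA)
    dr(Xp,Yp,zp+12,3,2,12,(0,0,255)); dr(Xm,Ym,36,4,2,5,(255,0,0))
    cv2.imwrite(f'pics/{out}.png',im)
box('w18','w18o',118.5,120,(300,120,380,180),10)
box('s18','s18o',118.5,120,(250,165,300,205),15)
E
```

```text
fin inner end top [ 37.9 119.9  41. ] w14 [ 38. 120.  41.]
tip [ 29.  118.7  24. ]
tip [ 29.5 119.3  26. ]
```

View pics/w18o.png

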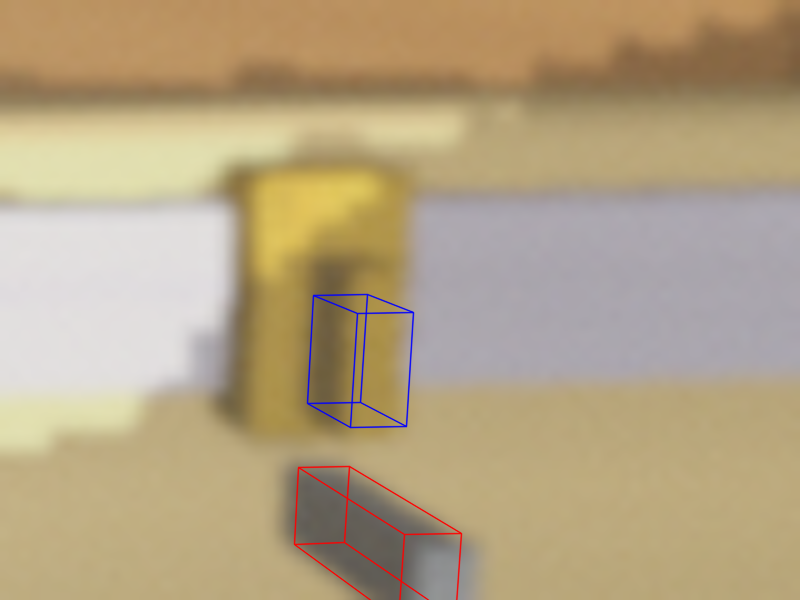

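View pics/s18o.png

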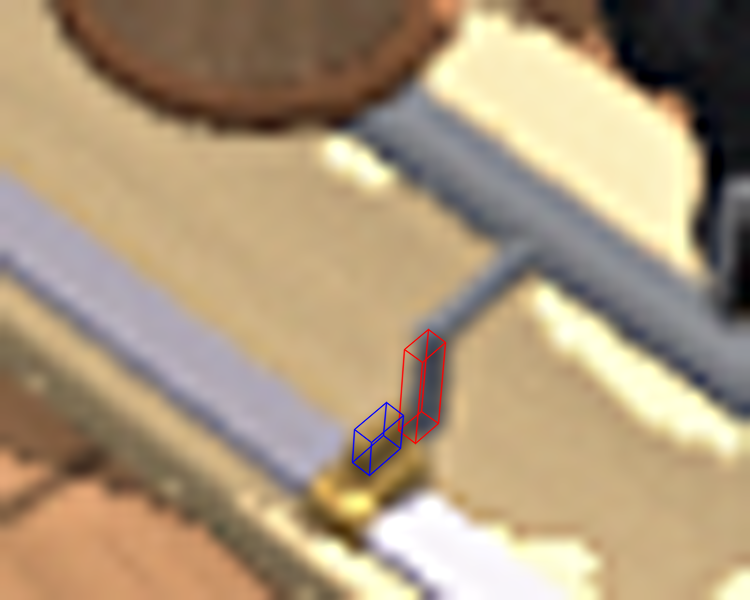

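Wrist view: fin Y≈120, tip Y≈119. Kinematics also leaves about 1 mm. One last small pull.

Call:
carry_out --pt "0 -0.9 0 0 0 0 15" --pt "0 -0.9 0 0 0 0 15" --pt "0 -0.8 0 0 0 0 15" --pt "0 -0.5 0 0 0 0 15" --pt "0 -0.5 0 0 0 0 15" --pt "0 -0.5 0 0 0 0 15" --pt "0 -0.5 0 0 0 0 15" --pt "0 -0.5 0 0 0 0 15"

```text
time: 18.37
tool_pos: [0.4889, 0.1076, 0.0807]
ee_rot: [3.102, 0.177, -0.003]
contact_force: [2.8, -7.7, -5.4]
grip_width: 0.0226
```

```bash
python3 - <<'E'
from h import *
o=log();print(yb(o['tool_pos']));snap('wrist','w19');snap('scene','s19');crop('w19','w19c',300,120,380,180,10);crop('s19','s19c',250,165,300,205,15)
for i in range(4): snap('top','t19')
print(yb(arm.get_obs()['tool_pos']),arm.get_obs()['contact_force'])
E
```

```text
t 18.37 q [-0.8204  0.6866  0.7031  2.2287 -0.8563  0.5257 -0.9094] p [0.4889 0.1076 0.0807] F [ 2.8396 -7.6505 -5.4444] w 0.022592454257150757
[[ 0.9935  0.1137 -0.0002]
 [ 0.1136 -0.9929 -0.0346]
 [-0.0041  0.0343 -0.9994]]
[  1.5 180.5  80.7]
[  1.5 180.4  80.7] [ 3.0078 -8.155  -5.3968]
```

View pics/w19c.png

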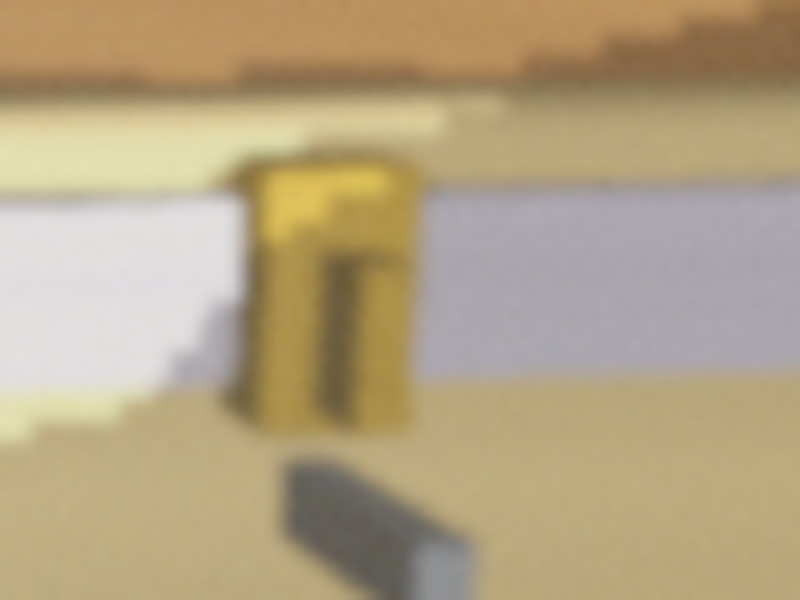

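View pics/s19.png

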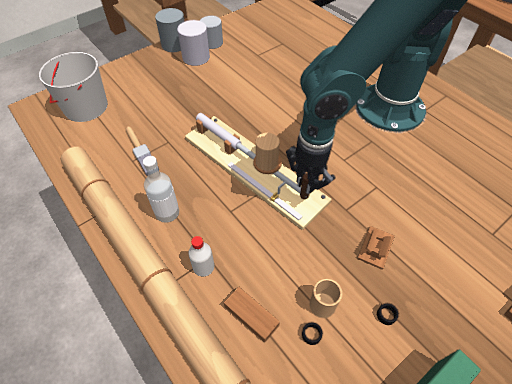

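View pics/s19c.png

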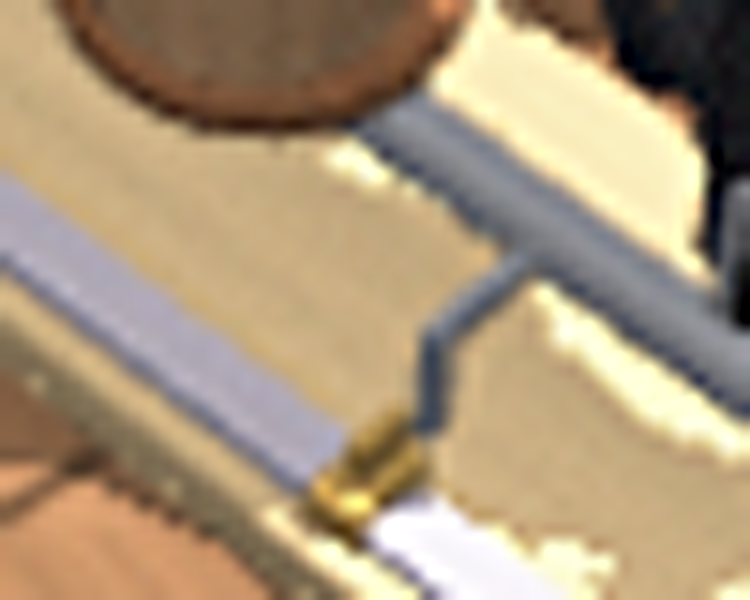

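```bash
python3 - <<'E'
from h import *
print('fin',yb(onz('w19',300+385/10,120+428/10,.041)))
for z in (.024,.026): print('tip',yb(onz('w19',300+308/10,120+497/10,z)))
o=arm.get_obs();M=rot(o['ee_rot']);g=o['tool_pos']-.019*M[:,2];print('grip moved',yb(g)-yb(np.array([.4974,.0474,.0807])+.019*np.array([-.005,-.0016,1])))
crop('s19','s19d',220,110,340,215,6)
E
```

```text
fin [ 37.7 119.9  41. ]
tip [ 29.1 119.7  24. ]
tip [ 29.6 120.3  26. ]
grip moved [-0.1 61.5  0. ]
```

View pics/s19d.png

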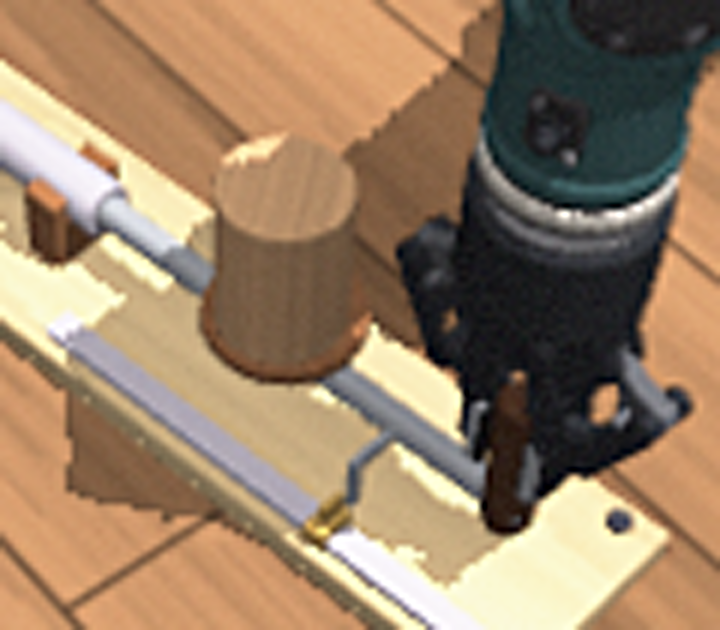

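The fin is at 119.9 mm, the tip at 119.7–120.3 mm, and the pose held steady during the captures. The cup is upright on its seat and the handle is gripped. I'm handing in.

```bash
python3 - <<'E'
from h import *
print(arm.job_done()); o=arm.get_obs(); print(o['time'],yb(o['tool_pos']),o['grip_width'])
E
```

```text
the job is handed in; nothing more can be done
None
the job is handed in; nothing more can be done
```

I turned the cup over, set it mouth-down over the peg and let go. I then took the handle, drew the arm out about 61.5 mm until the pointer lined up with the brass marker, and handed the job in at about 19 s still holding it.

- **Alignment:** along the pull, the wrist camera put the marker's fin at 119.9 mm and the pointer tip at 119.7–120.3 mm. How far the gripper had moved agreed with the distance first measured from the wrist camera (about 61.3 mm). Lined up by eye, the last scene picture also showed the two level to within about half a millimetre. Raw position readings from the scene camera were noisier and suggested one or two millimetres more; I trusted the wrist camera.
- **Hold:** the grip stayed closed at 22.6 mm on the handle, with about 8 N on the wrist along the pull. The pose moved only 0.1 mm over the last pictures. The tool leaned about 2° under the spring load.
- **Cup and bystanders:** the cup stood upright on its seat after the pull. The marker read the same before and after (120.0, then 119.9 mm). The other things looked undisturbed in the last scene picture, by eye only.

After hand-in no further reading could be taken, so the final second of holding is not checked.

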